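# Stack the brush pots

## Task

Clear up the three orange brush pots into one nested stack. Lift the leaning pot out of its sloped holder and lower it gently into whichever of the two standing pots is empty, without shifting that one, then lower the pot that has the conduit coupling in it into the top of those two, coupling still inside and the pot kept upright. Let each pot come to rest straight in the one below and let go as soon as the walls meet: do not drop or press the pots so that they jam together, and leave the other things on the table alone.

Things in the scene. Friction and masses are not known exactly. Their poses are not given: they have to be found in the camera images.
- pot_a: Loose orange tapered pot, white band at the rim: 95 mm tall, outer diameter 44 mm at foot, 62 mm at rim, straight sides, wall 4 mm, floor 5 mm, about 0.09 kg. Origin: centre of its underside; z along its axis to the mouth. Starts loose in the holder's socket, leaning about 26 degrees from vertical to the holder's front, lower 40 mm in the socket; it slides out along its own axis.
- pot_b: Pot of the same shape and look as pot_a, upright on the table; same origin and axes. Of pot_b and pot_c one is empty and the other holds the coupling; which one varies.
- pot_c: The other upright pot, alike in all. One pot lowered centred into another comes to rest on the tapered walls with its underside (and rim) about 42 mm above that of the pot below; pressing on from there only jams them. Over 60 N between their walls counts as jammed; a fall of a few mm or a push of some 10 N stays below that, a fall of over 10 mm or a push of over 20 N may not.
- coupling_mid (a point): Middle of the zinc conduit coupling, a grey metal tube piece 25 mm across and 46 mm long, 0.045 kg, that stands on end inside one of the two upright pots; its top is about 44 mm below that pot's rim. It is too long to leave room for another pot in the same pot.
- holder: Fixed sloped holder: wooden foot 120 x 90 x 12 mm and 65 mm block with a grey tapered socket on it that leans about 26 degrees towards the holder's front (its -x side, turned roughly to the robot); highest point of the socket about 130 mm above the table. Origin at the centre of the foot's underside, z up.
- masking_tape: Bystander: roll of masking tape, 94 mm across, 25 mm high, at the left. Origin at the centre of its underside.
- paint_bottle: Bystander: yellow paint bottle standing behind the pots, 37 mm across, 109 mm tall. Origin at the centre of its underside.
- black_pen: Bystander: black felt pen lying in front of the pots, 137 x 13 x 16 mm. Origin at the centre of its underside.

How it is judged:
By the outcome, as a careful person would: the job done as asked, in the order asked, and still so for the second after the job is handed in, with the robot touching nothing.
It also fails if it takes over 61 s, if anything falls off the work surface, if the arm or the gripper's body presses on something with over 40 N, if the wrist force passes 120 N, or if a joint passes its speed limit or range.

## Robot

A 6-joint arm with a two-finger parallel gripper is mounted at the origin on a cart in front of the work surface, level with it; the furniture and walls round the work are solid. World frame = base frame: x ahead of the robot, y to its left, z up, the work surface at z = 0. Lengths are in m, angles in rad, forces in N, time in s.
With the tool pointing down it reaches from about 0.3 to 0.875 m from the base axis. Payload 6.4 kg.
Tool frame: the origin (TCP) lies on the centre line of the jaws, within the pads' length; the fingertips stand 14 mm ahead of it and the grasp point (between the pads) lies 5 mm behind it; z points along the fingers, y is the direction in which the jaws open and shut (so a half turn about z gives the same grasp; the last joint's range is limited). The gripper opens to 85 mm and grips with 20 to 120 N. Pads are 22 mm wide; open, the fingers measure 114 mm over their backs; the gripper's body (76 mm by 85 mm) begins 54 mm behind the grasp point. The pads swing forward as they close: fully open they stand 13 mm farther back than shut.
Start: joints at [-1.498, 0.181, 1.607, -0, 1.354, -0.206], TCP at [0.158, -0.553, 0.245] pointing down, gripper open.
Joint ranges: [-2.99, 2.99], [-0.89, 2.07], [0.3, 2.58], [-1.14, 4.28], [0, 2.63], [-3.12, 3.12]. Speed limits (rad/s): [2.57, 2.57, 3.01, 3.14, 3.14, 3.14].

## Interface

Orientations are given as a unit quaternion [w, x, y, z].
In Python, from bench import * gives the robot as it stands.
- The arm moves only by the tool servo_tool, never from a script. Its argument "plan" is a list that holds one entry, the list of rows, each a list of 5 numbers: the shift along the world's x, y, z in m, then the turn about the world's z in rad, then the gripper command: -1 is shut, 1 is fully open, values between are in proportion. In form: [[[tx, ty, tz, roll, claw], ...]]. A call has 1 to 8 rows; each row shifts and turns the commanded pose from where the row before left it; what a row does not reach is not made up. A row lasts 1/10 s, in which the tool goes at most 50 mm and 8.59 degrees, less where a joint would pass 70% of its speed; a pose out of reach is approached as far as the arm can. A call with a gripper value outside its range is refused whole. The fingers move at their own pace and stop on an object; the grip force is fixed at half the most. Time passes only in rows, so rows that do not move let the fingers close. It gives the time, the measured TCP pose, the force and the opening at its end, in the units of the state.
- get_obs(): the state, without advancing time (a new reading comes with each control period).
- camera(name): name is "scene" or "top" or "wrist"; returns a dict with "img" (420x560x3 uint8, blue, green, red), "camera_matrix" (3x3 intrinsics, pixels), "k1" (the pictures are not rectified: a ray, as slopes to the right and down, at radius r is drawn at 1 + k1 r^2 times it, then the intrinsics apply), "rvec" (rotation vector, rad) and "tvec" (3), from world to camera coordinates, as OpenCV has them. Camera axes: x right, y down, z forward; pixel columns grow to the right and rows downward; lengths in m; the calibration is good to about 2 mm. A picture is of the moment at which its call begins. There is no depth.
- hand_in(): hands the job in, once; it reports no verdict.
Trained networks look in a picture, given as the dict that the camera call returned (one of the last four; its "shot" number tells which), for a name from the list of things; names that differ only in an ending like _2 or _b are one class to them, and where a whole thing is asked for, a point or a joint stands for the part that bears it (a point fixed in the world has none). Each returns a list of dicts, best first, with "conf" (0 to 1); they miss things now and then, are a little off and sometimes report something else, mostly with a low value. They report only what shows in the picture. A call takes as long as a camera call.
- trace(picture, thing): "mask" (420x560 bool, what is visible of it) and "rect" ([left, top, right, bottom] as shares, 0 to 1, of the picture: columns of its width, rows of its height, round what is visible of it).
- pinpoint(picture, thing): "centre" ([row, column] as shares, 0 to 1, of the picture: columns of its width, rows of its height: a listed point, or the origin of a listed thing).
The state is a dict: "time_s": time; "q": joint angles; "dq": joint speeds; "joint_efforts": joint torques, N m; "eef_pos": TCP position; "eef_rot": TCP orientation; "wrist_force": force on the tool from outside, world axes, zero at the start; "torque": the same for the moment, N m; "opening": opening from 0.0 (shut) to 1.0 (fully open).
Only numpy, scipy, OpenCV 4.12 (cv2) and the standard library are available. Lean on these libraries where they do the work, as an engineer would, in place of code of your own. Each camera call takes 0.05 s, during which the arm holds its last target.

## Working session

There is one attempt and no reset: what is moved stays moved. The work goes in short steps, Python scripts to look and compute and a tool call to move; the robot and the scene stay as the last step left them, time stands still between calls to the robot, and variables do not carry over. Pictures are saved under pics/ and viewed, and the job is handed in when it is done.

Besides the shell and the picture viewer there is one more tool, called after ">>>" as name([rows], argument=value, ...), one row to a line, values as JSON. servo_tool: Moves the arm, as the interface text tells. Its arguments: {"type":"object","properties":{"plan":{"type":"array"}},"required":["plan"]}

```bash
ls; mkdir -p pics
python3 - <<'E'
from bench import *
import cv2
o=get_obs();print(o)
for n in ["scene","top","wrist"]:
    c=camera(n);cv2.imwrite(f"pics/{n}0.png",c["img"])
    print(n,c["camera_matrix"],c["k1"],c["rvec"],c["tvec"],c["shot"])
E
```

```text
pics
{'time_s': 0.0, 'q': array([-1.49827173e+00,  1.81524372e-01,  1.60799045e+00,  8.74623713e-06,
        1.35378783e+00, -2.06322601e-01]), 'dq': array([-3.01480767e-04,  6.95001596e-04, -1.03170349e-03, -1.09777416e-03,
        7.87991497e-05,  9.23666275e-04]), 'joint_efforts': array([-1.62566717e-03, -4.44871080e+01, -3.51340914e+01, -3.34820415e-04,
        9.25212720e-03,  1.05860792e-05]), 'eef_pos': array([ 0.15823614, -0.55226331,  0.24440198]), 'eef_rot': array([-8.52803608e-04,  9.90296034e-01,  1.38971342e-01,  6.14162920e-05]), 'wrist_force': array([ 0.40444625, -0.10778556, -0.23683018]), 'torque': array([-0.05142698,  0.03355152, -0.03410828]), 'opening': 1.000439168545636}
scene [[420.50752082   0.         278.09707959]
 [  0.         420.50752082 205.94835911]
 [  0.           0.           1.        ]] -0.10066218294490194 [ 2.65482925 -0.30520991  0.08000321] [-0.52815583  0.25103495  0.97836727] 1
top [[418.70825356   0.         280.06109192]
 [  0.         418.70825356 205.82746757]
 [  0.           0.           1.        ]] -0.12545022001707928 [ 2.17242014 -2.20143212  0.09700107] [0.12622064 0.5571242  1.28772213] 2
wrist [[295.70004139   0.         273.6971533 ]
 [  0.         295.70004139 212.575355  ]
 [  0.           0.           1.        ]] -0.021966341619430497 [-2.29123968  1.72529938  0.28732884] [-0.57445864 -0.04199128  0.38138354] 3
```

View pics/scene0.png

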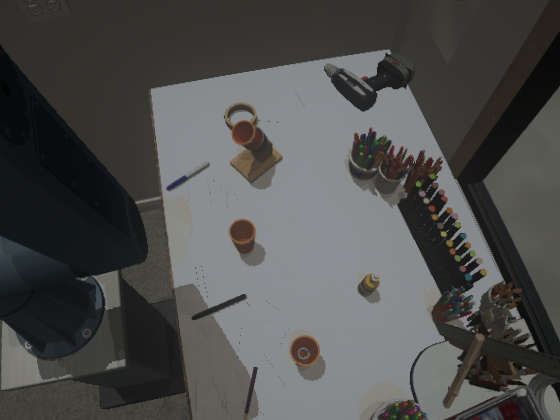

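View pics/top0.png

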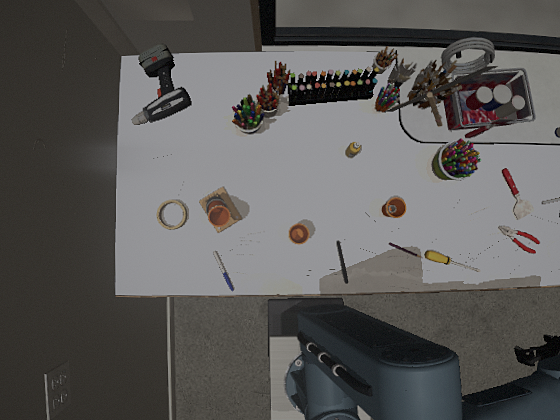

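View pics/wrist0.png

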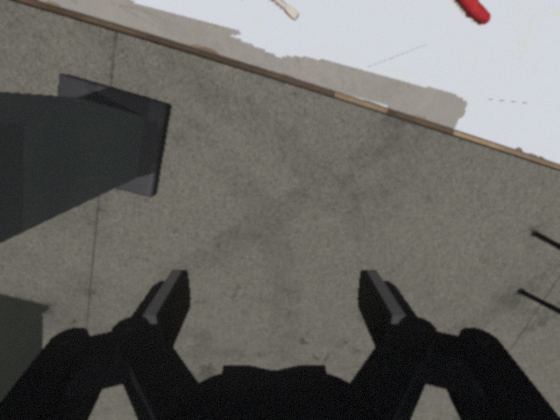

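The top view shows the empty pot at about (299,233), the pot with the coupling at (394,207) and the holder with the leaning pot at (220,208). Next come the network detections and some zoomed crops.

```bash
cat > h.py <<'E'
from bench import *
import cv2, numpy as np
def proj(c,P):
    P=np.atleast_2d(P).astype(float)
    R=cv2.Rodrigues(np.asarray(c["rvec"],float))[0]
    q=P@R.T+np.asarray(c["tvec"],float).ravel()
    s=q[:,:2]/q[:,2:]
    r2=(s**2).sum(1,keepdims=True)
    s=s*(1+c["k1"]*r2)
    K=c["camera_matrix"]
    return s*[K[0,0],K[1,1]]+[K[0,2],K[1,2]]
def ray(c,uv):
    K=c["camera_matrix"]
    d=cv2.undistortPoints(np.array([[uv]],float),K,np.array([c["k1"],0,0,0.]))[0,0]
    R=cv2.Rodrigues(np.asarray(c["rvec"],float))[0]
    o=-R.T@np.asarray(c["tvec"],float).ravel()
    v=R.T@np.array([d[0],d[1],1.]);return o,v/np.linalg.norm(v)
def atz(c,uv,z):
    o,v=ray(c,uv);return o+v*(z-o[2])/v[2]
def tri(rs):
    A=np.zeros((3,3));b=np.zeros(3)
    for o,v in rs:
        M=np.eye(3)-np.outer(v,v);A+=M;b+=M@o
    p=np.linalg.solve(A,b)
    return p,[np.linalg.norm((np.eye(3)-np.outer(v,v))@(p-o)) for o,v in rs]
def crop(img,x0,y0,x1,y1,k,fn):
    cv2.imwrite(fn,cv2.resize(img[y0:y1,x0:x1],None,fx=k,fy=k,interpolation=cv2.INTER_CUBIC))
E
python3 - <<'E'
from h import *
import pickle
S=camera("scene");T=camera("top")
pickle.dump((S,T),open("st0.pkl","wb"))
crop(S["img"],210,90,310,270,4,"pics/s1.png")
crop(T["img"],180,170,320,260,5,"pics/t1.png")
for n in ["pot_a","coupling_mid","holder","masking_tape","paint_bottle","black_pen"]:
    for c,nm in((S,"S"),(T,"T")):
        print(n,nm,[(round(d["conf"],2),np.round(np.array(d["rect"])*[560,420,560,420])) for d in trace(c,n)][:4])
        print("   pp",[(round(d["conf"],2),np.round(np.array(d["centre"])[::-1]*[560,420],1)) for d in pinpoint(c,n)][:4])
E
```

```text
pot_a S [(0.69, array([232., 115., 264., 150.])), (0.66, array([231., 219., 256., 252.])), (0.64, array([359., 275., 382., 297.])), (0.59, array([286., 336., 318., 369.]))]
   pp [(0.86, array([300.1, 354.9])), (0.85, array([246.1, 248. ])), (0.81, array([255.2, 138.3]))]
pot_a T [(0.89, array([209., 202., 232., 224.])), (0.86, array([286., 224., 310., 241.])), (0.73, array([382., 195., 407., 219.]))]
   pp [(0.97, array([212.8, 205.3])), (0.67, array([298.8, 234.6])), (0.61, array([387. , 209.4]))]
coupling_mid S [(0.63, array([296., 349., 308., 361.])), (0.52, array([223., 102., 259., 130.]))]
   pp [(0.52, array([302.7, 352.6]))]
coupling_mid T [(0.5, array([390., 207., 394., 211.]))]
   pp [(0.4, array([391.3, 209.5]))]
holder S [(0.95, array([230., 125., 286., 184.])), (0.62, array([294., 347., 309., 361.]))]
   pp [(0.81, array([258.3, 160. ]))]
holder T [(0.83, array([198., 184., 243., 234.]))]
   pp [(0.65, array([219.4, 208.7]))]
masking_tape S [(0.6, array([223., 102., 256., 132.]))]
   pp [(0.6, array([238.3, 120.8]))]
masking_tape T [(0.84, array([158., 202., 191., 229.]))]
   pp [(0.74, array([173.4, 212.3]))]
paint_bottle S [(0.58, array([358., 276., 383., 298.]))]
   pp [(0.93, array([364.7, 291.5])), (0.36, array([244.6, 247.4]))]
paint_bottle T [(0.7, array([345., 141., 361., 157.]))]
   pp [(0.72, array([348.6, 150.1]))]
black_pen S [(0.67, array([193., 295., 246., 321.]))]
   pp [(0.77, array([217.8, 308.2])), (0.72, array([304.7, 354.2]))]
black_pen T [(0.47, array([335., 244., 346., 287.]))]
   pp [(0.46, array([341.8, 261.3]))]
```

View pics/s1.png

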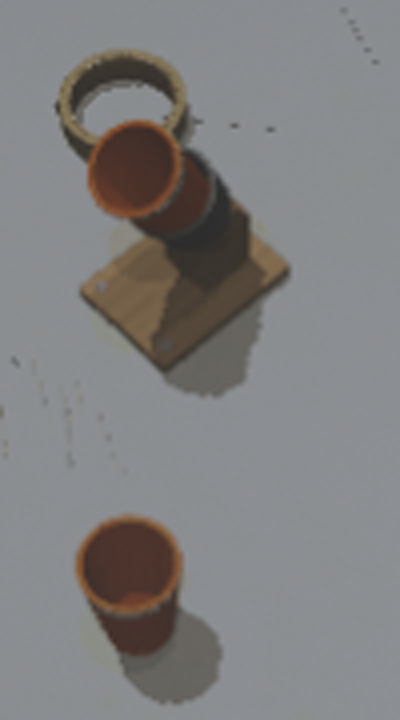

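View pics/t1.png

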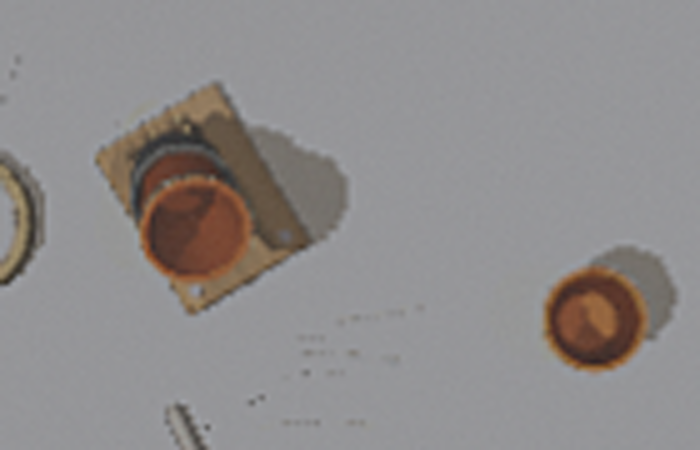

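```bash
cat > fit.py <<'E'
from h import *
import pickle
from scipy.optimize import least_squares
S,T=pickle.load(open("st0.pkl","rb"))
ct=[(223.6,186.6),(242,219),(218.4,232.6),(199.4,201.4)]
cs=[(230,162.5),(251.25,182.5),(282.5,157.5)]
print([np.round(atz(T,u,.012),4) for u in ct]); print([np.round(atz(S,u,.012),4) for u in cs])
# holder: corners body coords: top=+x? order T: back-right?, front-right(242,219), front-left(218.4,232.6), back-left
B=np.array([[.06,-.045,.012],[-.06,-.045,.012],[-.06,.045,.012],[.06,.045,.012]])
def hw(p,B):
    c,s=np.cos(p[2]),np.sin(p[2]);return B@np.array([[c,s,0],[-s,c,0],[0,0,1]])+[p[0],p[1],0]
def res(p):
    W=hw(p,B);a=proj(T,W)-ct
    b=proj(S,W[[2,1,0]])-cs   # S: left=front-left, bottom=front-right, right=back-right
    return np.r_[a.ravel(),b.ravel()]
r=least_squares(res,[.55,.2,.3]);print("holder",r.x,np.round(r.fun,1))
E
python3 fit.py
```

```text
[array([0.6227, 0.2964, 0.012 ]), array([0.5195, 0.2388, 0.012 ]), array([0.4777, 0.3133, 0.012 ]), array([0.5768, 0.3733, 0.012 ])]
[array([0.4789, 0.3101, 0.012 ]), array([0.5233, 0.2343, 0.012 ]), array([0.6236, 0.2933, 0.012 ])]
holder [0.5504144  0.30416626 0.5326765 ] [ 0.2 -0.7  1.2 -0.7  0.3  0.6 -0.  -0.8 -1.2 -0.5 -0.7 -0.1  0.2 -0.8]
```

```bash
cat >> fit.py <<'E'
def cen(c,box,off,k): return ((box[0]+box[2])/2/k+off[0],(box[1]+box[3])/2/k+off[1])
H=r.x
e_t=(299,233.7);e_s=(242.4,230.8)
print("empty",tri([ray(T,e_t),ray(S,e_s)]),atz(T,e_t,.095),atz(S,e_s,.095))
a_t=(219,215.9);a_s=(243.6,132.25)
ra=tri([ray(T,a_t),ray(S,a_s)]);print("potA rim",ra)
d=ra[0][:2]-H[:2];c,s=np.cos(H[2]),np.sin(H[2]);print("in holder frame",d@[c,s],d@[-s,c])
crop(T["img"],360,180,430,235,8,"pics/t2.png");crop(S["img"],270,320,340,385,8,"pics/s2.png")
E
python3 fit.py
```

```text
[array([0.6227, 0.2964, 0.012 ]), array([0.5195, 0.2388, 0.012 ]), array([0.4777, 0.3133, 0.012 ]), array([0.5768, 0.3733, 0.012 ])]
[array([0.4789, 0.3101, 0.012 ]), array([0.5233, 0.2343, 0.012 ]), array([0.6236, 0.2933, 0.012 ])]
holder [0.5504144  0.30416626 0.5326765 ] [ 0.2 -0.7  1.2 -0.7  0.3  0.6 -0.  -0.8 -1.2 -0.5 -0.7 -0.1  0.2 -0.8]
empty (array([0.47113952, 0.06501582, 0.09240135]), [np.float64(0.0009363851240416938), np.float64(0.0009363851240417873)]) [0.47017577 0.06516827 0.095     ] [0.47203888 0.06385396 0.095     ]
potA rim (array([0.52273351, 0.29119591, 0.15995305]), [np.float64(0.0007978487995074165), np.float64(0.0007978487995074383)])
in holder frame -0.03043259790841254 0.0028841670434394083
```

```bash
ls pics
```

```text
s1.png
s2.png
scene0.png
t1.png
t2.png
top0.png
wrist0.png
```

View pics/t2.png

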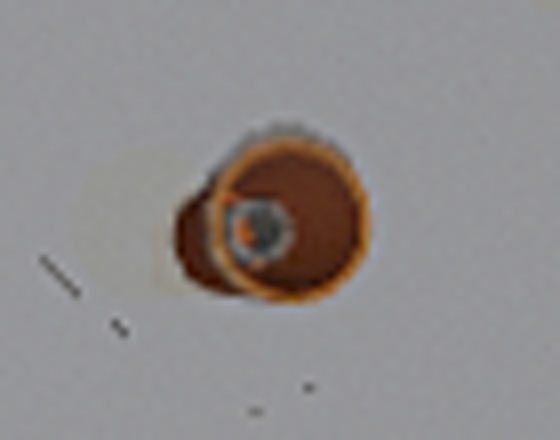

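View pics/s2.png

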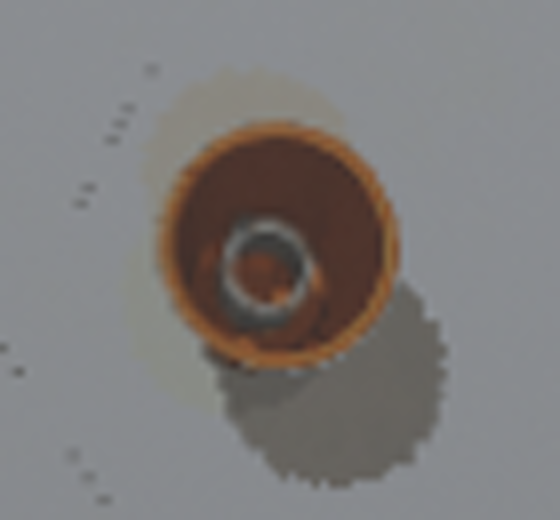

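The pot in the middle is empty: its floor is visible in both views. The right pot shows the grey ring of the coupling. The holder fit is consistent, with a yaw of 0.533 rad. I'm moving towards the leaning pot.

```bash
cat >> fit.py <<'E'
f_t=(396.25,207.5);f_s=(305,350.6)
print("full",tri([ray(T,f_t),ray(S,f_s)]),atz(T,f_t,.095),atz(S,f_s,.095))
E
python3 fit.py|tail -1
```

```text
full (array([ 0.54459372, -0.22819069,  0.09169736]), [np.float64(0.0008378490106842661), np.float64(0.000837849010684313)]) [ 0.54352403 -0.22714795  0.095     ] [ 0.54511636 -0.22862637  0.095     ]
```

>>> servo_tool([
  [[0.019, 0.044, 0.01, 0.02, 1], [0.019, 0.044, 0.01, 0.02, 1], [0.019, 0.044, 0.01, 0.02, 1], [0.019, 0.044, 0.005, 0.02, 1], [0.019, 0.044, 0, 0.02, 1], [0.019, 0.044, 0, 0.02, 1], [0.019, 0.044, 0, 0.02, 1], [0.019, 0.044, 0, 0.02, 1]],
])

```text
time_s: 2.25
eef_pos: [0.3106, -0.1991, 0.2806]
eef_rot: [0.001, 0.976, 0.218, 0.0]
wrist_force: [0.4, 0.0, 0.3]
opening: 0.997
```

>>> servo_tool([
  [[0.019, 0.044, 0, 0.02, 1], [0.019, 0.044, 0, 0.02, 1], [0.019, 0.044, 0, 0.02, 1], [0.019, 0.044, 0, 0.02, 1], [0.019, 0.044, 0, 0.013, 1], [0.019, 0.044, 0, 0, 1], [0.019, 0.044, 0, 0, 1], [0.019, 0.044, 0, 0, 1]],
])

```text
time_s: 3.05
eef_pos: [0.4627, 0.1535, 0.2806]
eef_rot: [0.0, 0.965, 0.263, 0.0]
wrist_force: [0.7, -0.9, 1.1]
opening: 1.001
```

>>> servo_tool([
  [[0.0167, 0.035, 0, 0, 1], [0.0167, 0.035, 0, 0, 1], [0.0167, 0.035, 0, 0, 1], [0.017, 0.035, 0, 0, 1], [0, 0, 0, 0, 1], [0, 0, 0, 0, 1]],
])

```text
time_s: 3.65
eef_pos: [0.5291, 0.2917, 0.2796]
eef_rot: [0.0, 0.965, 0.264, -0.001]
wrist_force: [0.8, -0.1, 0.2]
opening: 1.002
```

Run:
```python
from h import *
W=camera("wrist");cv2.imwrite("pics/w1.png",W["img"])
o=get_obs();print(o["eef_pos"],o["q"])
u=np.array([-.438*.8615,-.438*.508,.899])
rim=np.array([.5227,.2912,.160])
print("rim",proj(W,rim),"foot ctr",proj(W,rim-.095*u))
```

```text
[0.52900291 0.29094819 0.27990281] [ 3.06640469e-01  2.18328075e-01  1.49234066e+00 -3.54898054e-04
  1.43196302e+00  1.34522107e+00]
rim [[269.96289637 217.0676968 ]] foot ctr [[270.85740635 156.40529438]]
```

View pics/w1.png

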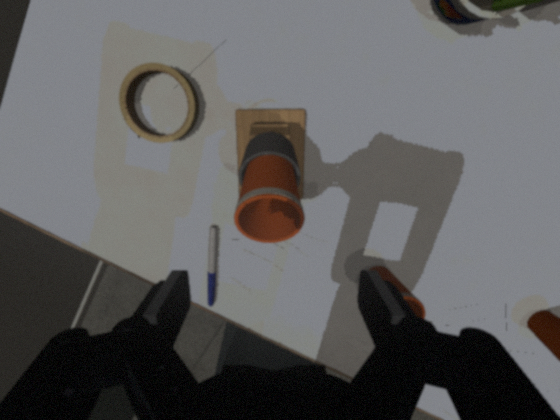

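Run:
```python
from h import *
W=camera("wrist");o=get_obs();p=o["eef_pos"];print(p)
print("tcp line",proj(W,[[p[0],p[1],z] for z in (p[2],.16,.146)]))
for z in(.16,.162): print(atz(W,(269.5,217),z))
g=trace(W,"pot_a")
for d in g[:3]:print(d["conf"],np.array(d["rect"])*[560,420,560,420])
m=(W["img"][...,2].astype(int)-W["img"][...,0]>60)
for r in range(200,240,6):
    c=np.where(m[r,220:320])[0]+220;print(r,c.min(),c.max(),(c.min()+c.max())/2)
```

```text
[0.52902819 0.29051052 0.28017512]
tcp line [[273.2506781  287.03983306]
 [273.57503224 211.09125345]
 [273.59542467 206.31921758]]
[0.52239066 0.29081718 0.16      ]
[0.52302197 0.29115241 0.162     ]
0.98 [232.624 153.3   302.288 241.29 ]
0.81 [370.888 267.288 424.592 317.184]
0.76 [526.288 308.406 560.    358.68 ]
200 245 288 266.5
206 238 268 253.0
212 235 278 256.5
218 234 286 260.0
224 236 290 263.0
230 240 297 268.5
236 248 289 268.5
```

>>> servo_tool([
  [[0, 0.004, -0.03, 0, 1], [0, 0, -0.03, 0, 1], [0, 0, -0.03, 0, 1], [0, 0, -0.025, 0, 1], [0, 0, -0.018, 0, 1], [0, 0, -0.01, 0, 1], [0, 0, 0, 0, 1]],
])

```text
time_s: 4.5
eef_pos: [0.5285, 0.2942, 0.1363]
eef_rot: [0.0, 0.965, 0.262, -0.001]
wrist_force: [0.6, -0.9, 0.1]
opening: 1.001
```

Run:
```python
from h import *
W=camera("wrist");cv2.imwrite("pics/w2.png",W["img"]);S=camera("scene");crop(S["img"],200,80,320,180,5,"pics/s3.png")
o=get_obs();print(o["eef_pos"],o["wrist_force"])
```

```text
[0.52996287 0.29495076 0.13841492] [0.86336855 0.00532489 1.07717087]
```

View pics/w2.png

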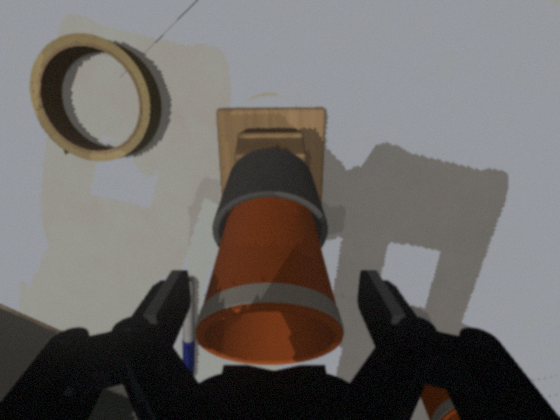

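View pics/s3.png

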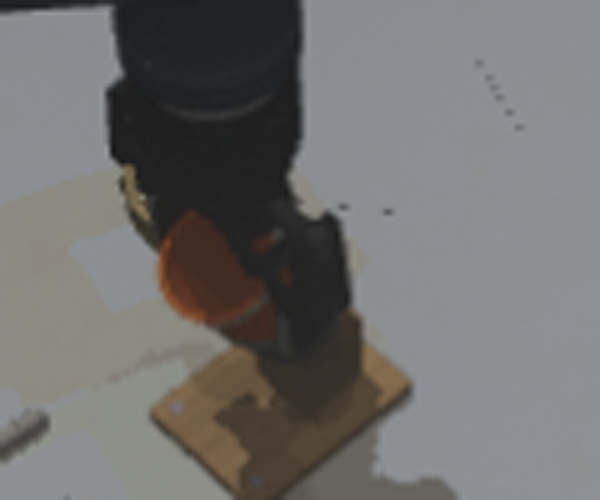

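The leaning pot is centred between the fingers, with the rim at columns 198–343 and the fingers at 188 and 360. I'm closing.

>>> servo_tool([
  [[0, 0, 0, 0, 0.6], [0, 0, 0, 0, 0.3], [0, 0, 0, 0, 0], [0, 0, 0, 0, -1], [0, 0, 0, 0, -1], [0, 0, 0, 0, -1]],
])

```text
time_s: 5.2
eef_pos: [0.5302, 0.2956, 0.1392]
eef_rot: [-0.0, 0.965, 0.263, 0.001]
wrist_force: [-1.1, 0.7, 5.9]
opening: 0.677
```

Run:
```python
from h import *
W=camera("wrist");cv2.imwrite("pics/w3.png",W["img"])
o=get_obs();print(o["eef_pos"],o["wrist_force"],o["torque"],o["opening"])
```

```text
[0.53017845 0.29559868 0.13917323] [-0.38441405 -0.1705012   5.75263653] [-0.1450455   0.21112281 -0.0207266 ] 0.6749881686075564
```

View pics/w3.png

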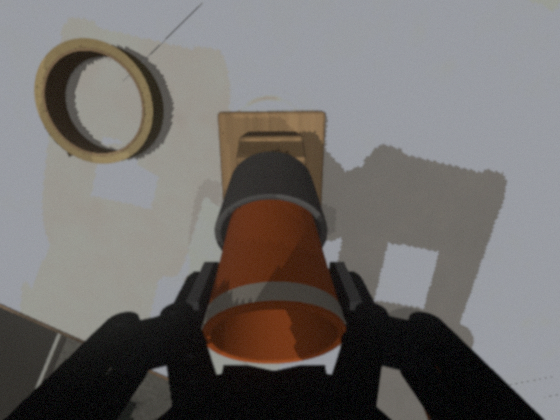

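>>> servo_tool([
  [[-0.0015, -0.0009, 0.0036, 0, -1], [-0.0019, -0.0011, 0.0045, 0, -1], [-0.0019, -0.0011, 0.0045, 0, -1], [-0.0026, -0.0016, 0.0063, 0, -1], [-0.0026, -0.0016, 0.0063, 0, -1], [-0.0026, -0.0016, 0.0063, 0, -1], [0, 0, 0, 0, -1]],
])

```text
time_s: 5.95
eef_pos: [0.5165, 0.2873, 0.1701]
eef_rot: [-0.0, 0.965, 0.263, 0.001]
wrist_force: [-0.6, 0.2, -1.0]
opening: 0.677
```

Run:
```python
from h import *
W=camera("wrist");cv2.imwrite("pics/w4.png",W["img"])
S=camera("scene");crop(S["img"],200,80,320,180,5,"pics/s4.png")
o=get_obs();print(o["eef_pos"],o["wrist_force"],o["torque"],o["opening"])
```

```text
[0.51630957 0.28727125 0.16907597] [-0.92773023 -1.01466603 -1.78373194] [ 0.02915781  0.04114086 -0.02463604] 0.6763571425124774
```

View pics/w4.png

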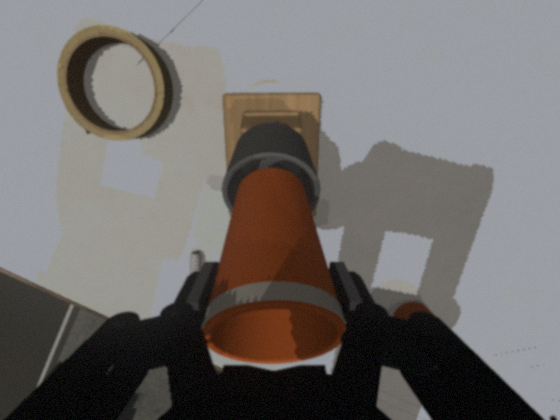

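View pics/s4.png

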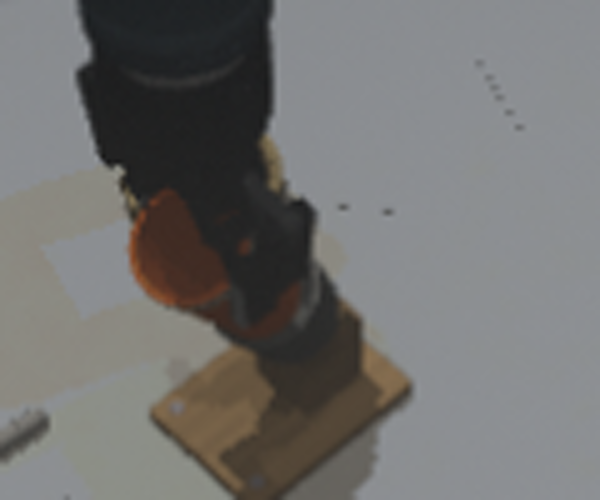

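>>> servo_tool([
  [[0.0034, 0.002, 0.0015, 0, -1], [0.0034, 0.002, 0.0015, 0, -1], [0.0034, 0.002, 0.001, 0, -1], [0.0034, 0.002, 0.001, 0, -1], [0, 0, 0, 0, -1]],
])

```text
time_s: 6.55
eef_pos: [0.5297, 0.2952, 0.1733]
eef_rot: [0.0, 0.965, 0.263, -0.001]
wrist_force: [-2.6, -1.6, -2.9]
opening: 0.678
```

Run:
```python
from h import *
W=camera("wrist");cv2.imwrite("pics/w5.png",W["img"])
S=camera("scene");crop(S["img"],200,80,320,180,5,"pics/s5.png")
o=get_obs();print(o["eef_pos"],o["wrist_force"],o["torque"],o["opening"])
```

```text
[0.52948101 0.29506026 0.17312821] [-0.79608809 -1.79108582 -2.08673432] [-0.35930237  0.384092   -0.03652686] 0.6736644508995981
```

View pics/w5.png

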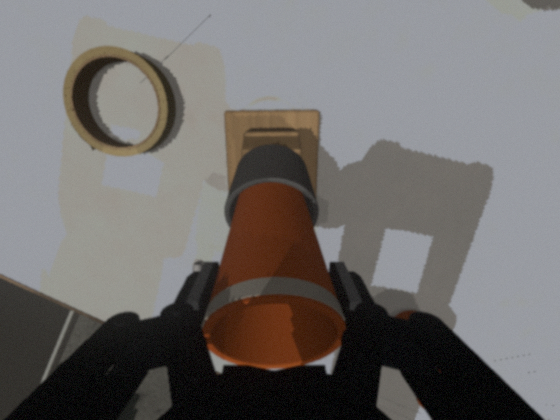

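The pot pivots easily against the socket, with forces of about 3 N. I'm continuing.

>>> servo_tool([
  [[0.0034, 0.002, 0.0008, 0, -1], [0.0034, 0.002, 0.0005, 0, -1], [0.0034, 0.002, 0.0005, 0, -1], [0.0034, 0.002, 0, 0, -1], [0, 0, 0, 0, -1]],
])

```text
time_s: 7.15
eef_pos: [0.5436, 0.3033, 0.1756]
eef_rot: [0.0, 0.965, 0.263, -0.0]
wrist_force: [-3.7, -2.2, -1.0]
opening: 0.672
```

Run:
```python
from h import *
W=camera("wrist");cv2.imwrite("pics/w6.png",W["img"])
S=camera("scene");crop(S["img"],200,60,320,180,5,"pics/s6.png")
o=get_obs();print(o["eef_pos"],o["wrist_force"],o["torque"],o["opening"])
```

```text
[0.54329165 0.3031874  0.17547534] [-3.22431378 -2.19483008 -0.59547401] [-0.52034006  0.69174873 -0.05520618] 0.6765178949597546
```

View pics/w6.png

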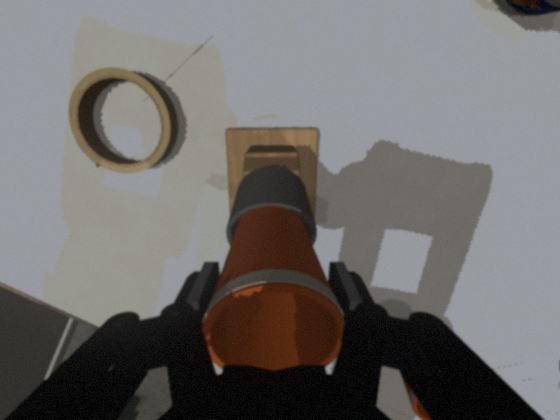

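View pics/s6.png

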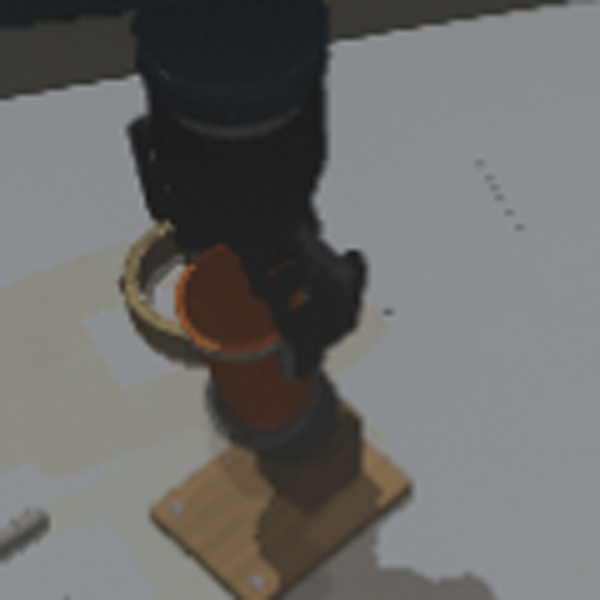

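```bash
cat > ov.py <<'E'
from h import *
import sys
def potpts(rim,u,n=72):
    # circles at several heights; rim centre, axis u
    u=u/np.linalg.norm(u);a=np.cross(u,[0,1,0]);a/=np.linalg.norm(a);b=np.cross(u,a)
    t=np.linspace(0,2*np.pi,n)[:,None]
    ring=lambda s,r: rim-(0.095-s)*u+r*(np.cos(t)*a+np.sin(t)*b)
    return ring(.095,.031),ring(.095,.027),ring(0,.022)
def overlay(c,rim,u,fn,box,k,col=(0,255,0)):
    im=cv2.resize(c["img"][box[1]:box[3],box[0]:box[2]],None,fx=k,fy=k,interpolation=cv2.INTER_CUBIC)
    if not isinstance(u,list):u=[u];rim=[rim]
    cols=[(0,255,0),(255,255,0),(255,0,255)]
    for r,v,cl in zip(rim,u,cols):
        for p in potpts(r,v): cv2.polylines(im,[np.round((proj(c,p)-box[:2])*k).astype(np.int32)],True,cl,1)
    cv2.imwrite(fn,im)
E
cat > lean.py <<'E'
from ov import *
W=camera("wrist");p=get_obs()["eef_pos"]
xh=np.array([.8615,.508,0])
us=[np.array([-np.sin(a)*.8615,-np.sin(a)*.508,np.cos(a)]) for a in np.radians([0,8,16])]
g=p+[0,0,.005+.004]
overlay(W,[g+.024*u for u in us],us,sys.argv[1],[170,180,380,400],3)
E
python3 lean.py pics/l1.png
```

```text
(no output)
```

View pics/l1.png

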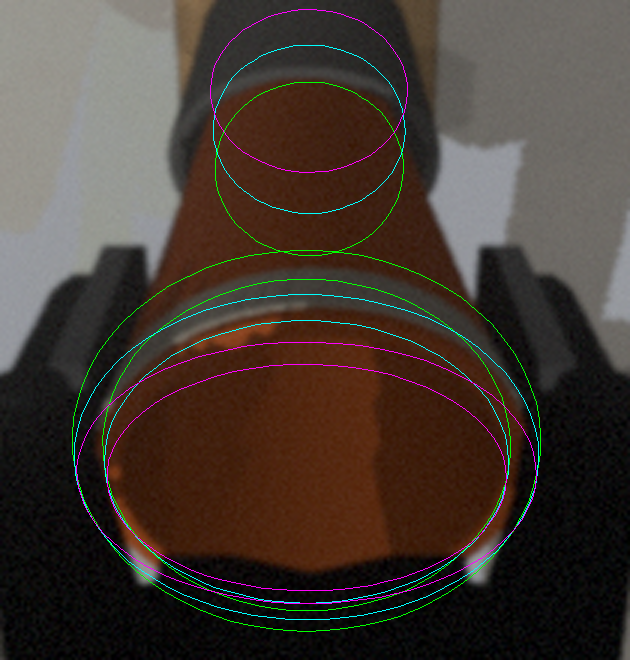

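```bash
cat > lean2.py <<'E'
from ov import *
from scipy.optimize import least_squares
W=camera("wrist");p=get_obs()["eef_pos"]
L,Rr,top=[float(x) for x in sys.argv[2:5]]
def model(q):
    th,h=q;u=np.array([-np.sin(th)*.8615,-np.sin(th)*.508,np.cos(th)])
    rim=p+[0,0,h]+.020*u
    return rim,u
def res(q):
    rim,u=model(q);e=proj(W,potpts(rim,u)[0])
    return [np.ptp(e[:,0])-(Rr-L),e[:,1].min()-top]
r=least_squares(res,[.2,.004],x_scale=[.1,.01]);print("lean",np.degrees(r.x[0]),"h",r.x[1],r.fun)
rim,u=model(r.x);overlay(W,rim,u,sys.argv[1],[170,150,380,400],3)
print("foot",rim-.095*u-p)
E
python3 lean2.py pics/l2.png 203.5 344 281.5
```

```text
lean 20.21210871503836 h 0.0016487530489305026 [0.00000000e+00 4.54747351e-13]
foot [ 0.02232339  0.01316342 -0.06873275]
```

View pics/l2.png

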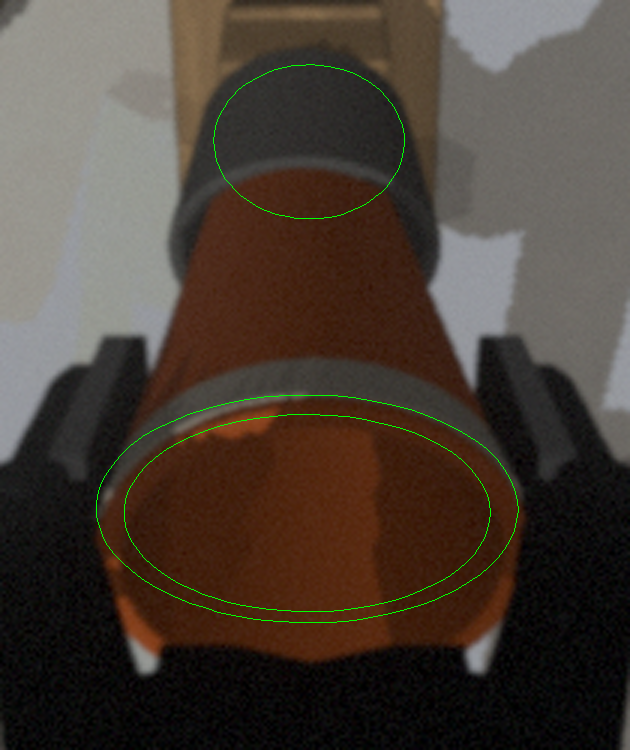

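```bash
cat > lean3.py <<'E'
from ov import *
from scipy.optimize import least_squares
def fitrim(W,p,pts,fn,d=.020,th0=.1,xh=np.array([.8615,.508,0])):
    yh=np.array([-xh[1],xh[0],0])
    def model(q):
        th,h,l=q[:3];u=-np.sin(th)*xh+[0,0,np.cos(th)]
        return p+[0,0,h]+d*u+l*yh,u
    def res(q):
        rim,u=model(q);e=proj(W,potpts(rim,u,361)[0])
        D=np.linalg.norm(e[None]-pts[:,None],axis=2);i=D.argmin(1)
        c=e.mean(0);sg=np.sign(np.linalg.norm(pts-c,axis=1)-np.linalg.norm(e[i]-c,axis=1))
        return D.min(1)*sg
    r=least_squares(res,[th0,.004,0],x_scale=[.1,.01,.01],diff_step=1e-3)
    rim,u=model(r.x);print("lean",np.degrees(r.x[0]),"h,l",r.x[1:],"res",np.round(r.fun,1));print("foot rel tcp",rim-.095*u-p,"rim rel",rim-p)
    overlay(W,rim,u,fn,[170,150,380,400],3)
E
python3 - <<'E'
from lean3 import *
W=camera("wrist");p=get_obs()["eef_pos"]
pts=np.array([(305,397),(180,430),(430,428),(105,500),(112,575),(508,595),(135,625),(490,632)])/3+[170,150]
fitrim(W,p,pts,"pics/l3.png")
E
```

```text
lean 15.224443297273297 h,l [ 0.00951493 -0.0014028 ] res [ 2.1  0.5 -2.2 -1.3 -3.3 -2.9  2.2  2.5]
foot rel tcp [ 0.01767992  0.00879658 -0.06285291] rim rel [-0.00381199 -0.00387654  0.02881302]
```

View pics/l3.png

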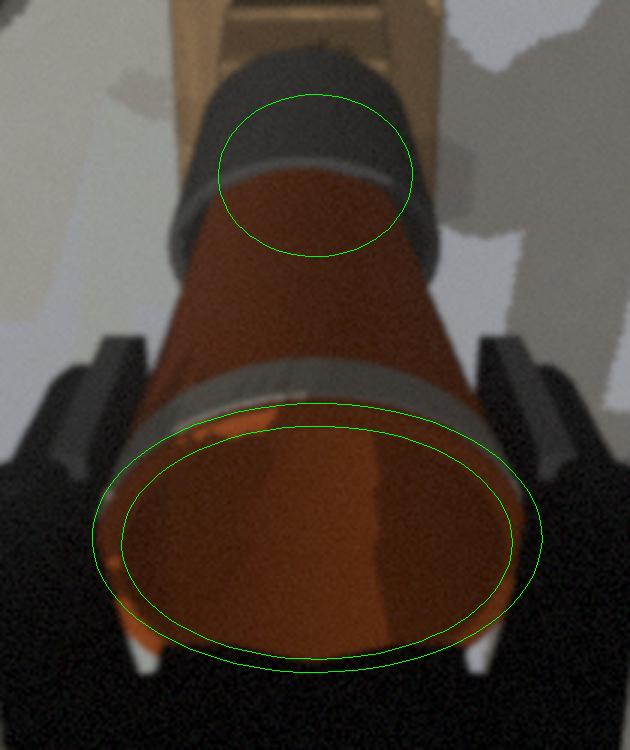

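```bash
cat > lean4.py <<'E'
from ov import *
from scipy.optimize import least_squares
def fitrim(W,p,pts,fn,th0=.1,xh=np.array([.8615,.508,0]),box=[170,150,380,400]):
    yh=np.array([-xh[1],xh[0],0])
    def model(q):
        th,h,l,f=q;u=-np.sin(th)*xh+[0,0,np.cos(th)]
        return p+[0,0,h]+f*xh+l*yh,u
    def res(q):
        rim,u=model(q);e=proj(W,potpts(rim,u,361)[0])
        D=np.linalg.norm(e[None]-pts[:,None],axis=2);i=D.argmin(1)
        c=e.mean(0);sg=np.sign(np.linalg.norm(pts-c,axis=1)-np.linalg.norm(e[i]-c,axis=1))
        return D.min(1)*sg
    r=least_squares(res,[th0,.02,0,-.005],x_scale=[.1,.01,.01,.01],diff_step=1e-3)
    rim,u=model(r.x);print("lean",np.degrees(r.x[0]),"h,l,f",r.x[1:],"res",np.round(r.fun,1));print("foot rel tcp",rim-.095*u-p,"rim rel",rim-p)
    overlay(W,rim,u,fn,box,3)
E
python3 - <<'E'
from lean4 import *
W=camera("wrist");p=get_obs()["eef_pos"]
pts=np.array([(305,397),(180,430),(430,428),(100,510),(521,520),(112,585),(510,595),(135,630),(490,635)])/3+[170,150]
fitrim(W,p,pts,"pics/l3.png")
E
```

```text
lean 7.195284936149263 h,l,f [ 0.02338366 -0.0007026  -0.01151579] res [ 0.3  0.1 -1.3  2.2  0.6 -1.8 -0.8 -0.3  1.3]
foot rel tcp [ 0.00068697 -0.00041067 -0.07086822] rim rel [-0.00956394 -0.00645531  0.02338366]
```

View pics/l3.png

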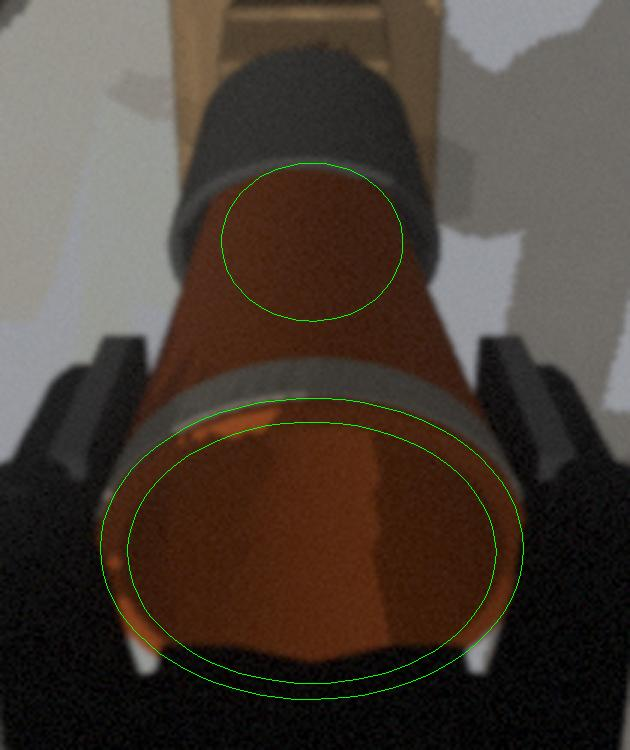

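```bash
cat > lean5.py <<'E'
from ov import *
from scipy.optimize import least_squares
def fitpot(W,p,pts,side,fn,th0=.15,xh=np.array([.8615,.508,0]),box=[170,150,380,400],free=True):
    yh=np.array([-xh[1],xh[0],0])
    def model(q):
        th,h,l,f,r=q;u=-np.sin(th)*xh+np.sin(r)*yh;u=u+[0,0,np.sqrt(1-u@u)]
        return p+[0,0,h]+f*xh+l*yh,u
    def res(q):
        rim,u=model(q);P=potpts(rim,u,361);e=proj(W,P[0])
        D=np.linalg.norm(e[None]-pts[:,None],axis=2);i=D.argmin(1)
        c=e.mean(0);sg=np.sign(np.linalg.norm(pts-c,axis=1)-np.linalg.norm(e[i]-c,axis=1))
        hull=cv2.convexHull(np.r_[e,proj(W,P[2])].astype(np.float32))
        s=[cv2.pointPolygonTest(hull,(float(a),float(b)),True) for a,b in side]
        return np.r_[D.min(1)*sg,s,q[4]*10]
    r=least_squares(res,[th0,.02,0,-.005,0],x_scale=[.1,.01,.01,.01,.1],diff_step=1e-3)
    rim,u=model(r.x);print("lean",np.degrees(r.x[[0,4]]),"h,l,f",r.x[1:4],"res",np.round(r.fun,1));print("foot rel tcp",rim-.095*u-p,"rim rel",rim-p)
    overlay(W,rim,u,fn,box,3)
    return rim,u
E
python3 - <<'E'
from lean5 import *
W=camera("wrist");p=get_obs()["eef_pos"]
pts=np.array([(305,397),(180,430),(430,428),(100,510),(521,520),(112,585),(510,595),(135,630),(490,635)])/3+[170,150]
side=np.array([(150,390),(175,310),(208,200),(475,390),(445,310),(402,200)])/3+[170,150]
fitpot(W,p,pts,side,"pics/l3.png")
E
```

```text
lean [10.8804189  -0.44396034] h,l,f [ 0.02539416 -0.00072846 -0.00924602] res [ 1.6  0.5 -1.2  0.6 -1.3 -2.6 -0.8  0.5  2.7  1.3 -0.2 -2.5  0.1 -0.2
 -0.1 -0.1]
foot rel tcp [ 0.00747925  0.00441916 -0.06789472] rim rel [-0.00759539 -0.00532454  0.02539416]
```

View pics/l3.png

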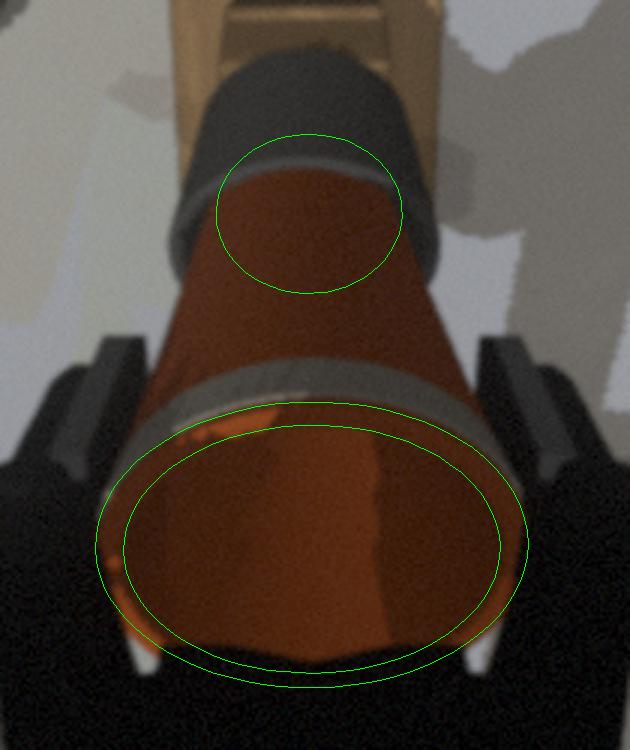

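>>> servo_tool([
  [[0.0034, 0.002, 0.0003, 0, -1], [0.0034, 0.002, 0, 0, -1], [0.0034, 0.002, 0, 0, -1], [0, 0, 0, 0, -1]],
])

```text
time_s: 7.9
eef_pos: [0.554, 0.3095, 0.1762]
eef_rot: [-0.0, 0.965, 0.263, 0.0]
wrist_force: [-3.1, -2.1, 0.8]
opening: 0.671
```

Run:
```python
from h import *
W=camera("wrist");crop(W["img"],170,150,380,400,3,"pics/w7.png")
S=camera("scene");crop(S["img"],200,60,320,180,5,"pics/s7.png")
o=get_obs();print(o["eef_pos"],o["wrist_force"],o["torque"],o["opening"])
```

```text
[0.55371615 0.30931865 0.17614836] [-3.57708971 -2.90001811  1.40719744] [-0.45595437  0.73601964  0.00412832] 0.6682645305566743
```

View pics/w7.png

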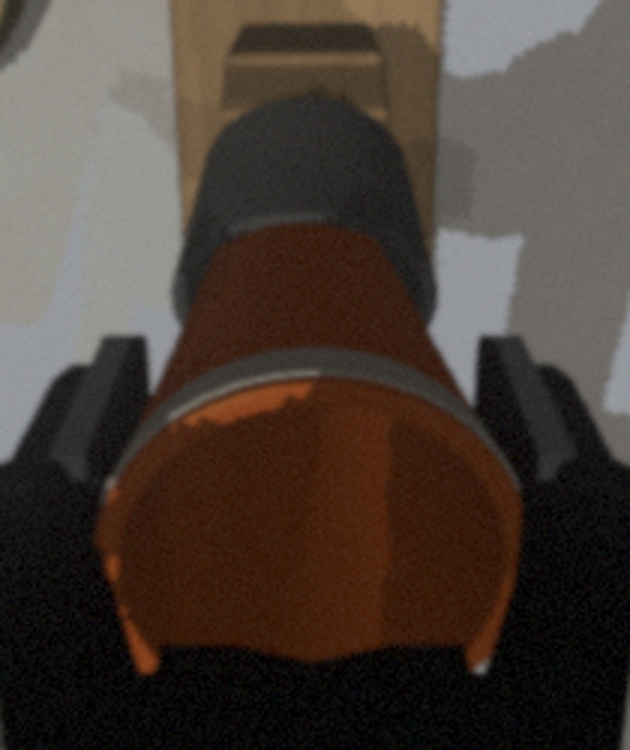

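View pics/s7.png

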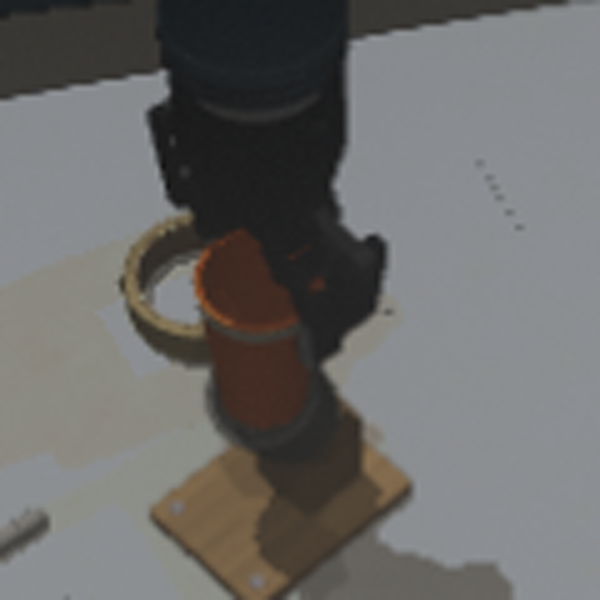

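Run:
```python
from lean5 import *
W=camera("wrist");p=get_obs()["eef_pos"]
pts=np.array([(310,378),(180,418),(430,412),(105,500),(521,520),(110,590),(510,595),(135,650),(490,640)])/3+[170,150]
side=np.array([(155,395),(180,335),(215,250),(468,390),(440,330),(400,255)])/3+[170,150]
fitpot(W,p,pts,side,"pics/l3.png",th0=.05)
```

```text
lean [ 2.82671281 -0.5442425 ] h,l,f [ 0.02454518 -0.00063702 -0.00988466] res [ 1.1 -0.6 -1.1  0.3 -0.5 -1.8 -1.4  2.   1.1  0.7  0.2 -0.7 -0.9 -1.
  0.3 -0.1]
foot rel tcp [-0.00461433 -0.00241284 -0.07033491] rim rel [-0.00819203 -0.00557019  0.02454518]
```

View pics/l3.png

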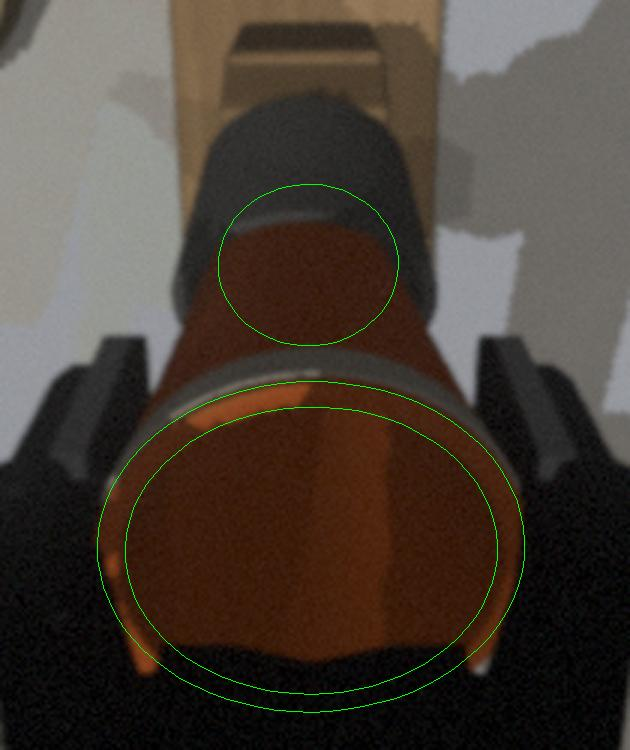

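>>> servo_tool([
  [[0.0034, 0.002, 0, 0, -1], [0, 0, 0, 0, -1], [-0.0043, -0.0025, 0, 0, -1], [-0.001, -0.0006, 0.01, 0, -1], [0, 0, 0.02, 0, -1], [0, 0, 0.03, 0, -1], [0, 0, 0.03, 0, -1], [0, 0, 0, 0, -1]],
])

```text
time_s: 8.85
eef_pos: [0.5548, 0.3094, 0.2729]
eef_rot: [-0.001, 0.965, 0.263, 0.006]
wrist_force: [0.5, 0.3, -0.1]
opening: 0.675
```

Run:
```python
from h import *
W=camera("wrist");crop(W["img"],170,150,380,400,3,"pics/w8.png")
S=camera("scene");crop(S["img"],180,40,320,180,5,"pics/s8.png")
o=get_obs();print(o["eef_pos"],o["wrist_force"],o["torque"],o["opening"])
```

```text
[0.55254044 0.30854898 0.26754193] [ 0.44972661 -0.53845945 -1.8819918 ] [ 0.02671314  0.01543681 -0.04918155] 0.6769702558568973
```

View pics/w8.png

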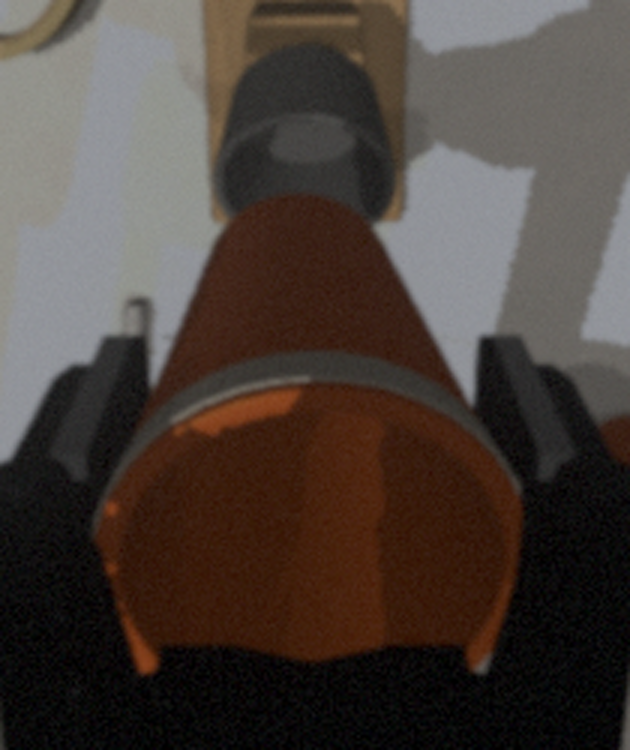

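View pics/s8.png

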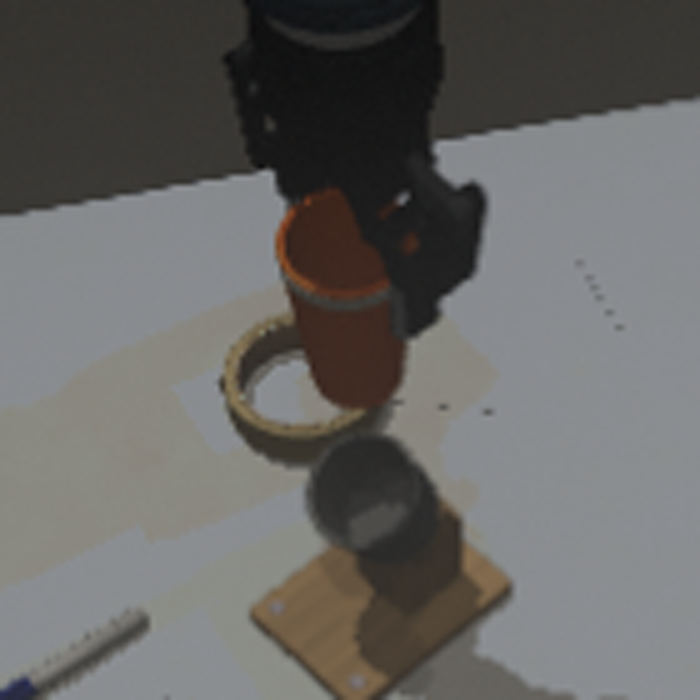

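Run:
```python
from lean5 import *
W=camera("wrist");p=get_obs()["eef_pos"]
pts=np.array([(310,380),(180,422),(430,415),(105,500),(521,520),(135,650),(490,640)])/3+[170,150]
side=np.array([(150,400),(180,332),(215,250),(472,395),(440,325),(400,255),(310,195),(260,202),(350,202),(230,220),(375,220)])/3+[170,150]
fitpot(W,p,pts,side,"pics/l3.png",th0=.05)
```

```text
lean [ 2.29374184 -0.81710628] h,l,f [ 0.02745585 -0.00079923 -0.0090075 ] res [ 1.2 -0.9 -1.4  0.4 -0.7 -0.5 -0.8 -0.2 -0.3 -0.8 -1.8 -2.6 -0.9  1.9
  0.4  0.7 -1.3  0.4 -0.1]
foot rel tcp [-0.00476662 -0.00216572 -0.06745834] rim rel [-0.00735395 -0.00526434  0.02745585]
```

View pics/l3.png

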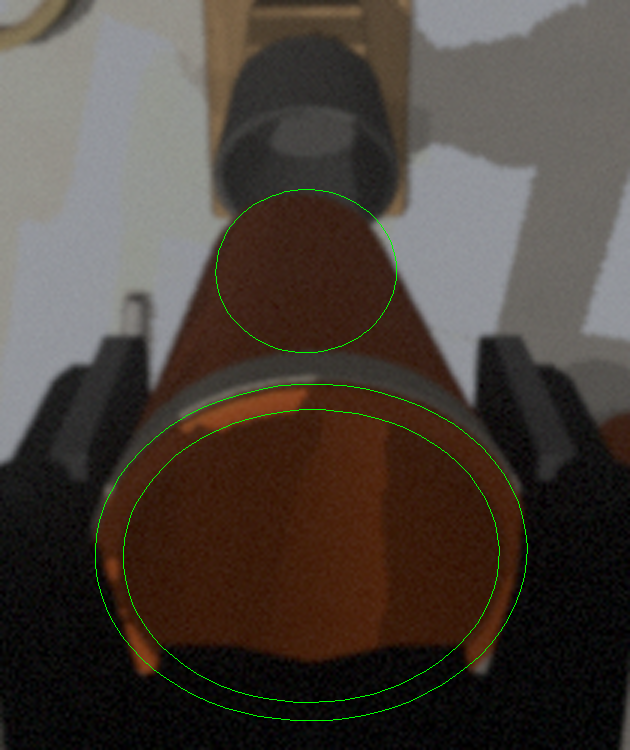

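>>> servo_tool([
  [[-0.0126, -0.04, 0, 0, -1], [-0.0126, -0.04, 0, 0, -1], [-0.0126, -0.04, 0, 0, -1], [-0.0126, -0.04, -0.015, 0, -1], [-0.0126, -0.04, -0.025, 0, -1], [-0.0126, -0.04, -0.025, 0, -1], [0, 0, -0.01, 0, -1], [0, 0, 0, 0, -1]],
])

```text
time_s: 9.8
eef_pos: [0.4742, 0.0676, 0.1882]
eef_rot: [-0.001, 0.965, 0.262, -0.002]
wrist_force: [0.0, 0.2, -1.2]
opening: 0.671
```

Run:
```python
from h import *
import pickle
W=camera("wrist");crop(W["img"],130,150,420,410,3,"pics/w9.png")
S=camera("scene");crop(S["img"],190,160,310,270,6,"pics/s9.png")
T=camera("top");crop(T["img"],240,180,360,280,6,"pics/t9.png")
o=get_obs();print(o["eef_pos"],o["wrist_force"],o["opening"])
pickle.dump((S,T,W,o),open("st9.pkl","wb"))
```

```text
[0.47679569 0.06896032 0.19136388] [ 0.20211319  0.49571275 -1.02903829] 0.6787554227722511
```

View pics/w9.png

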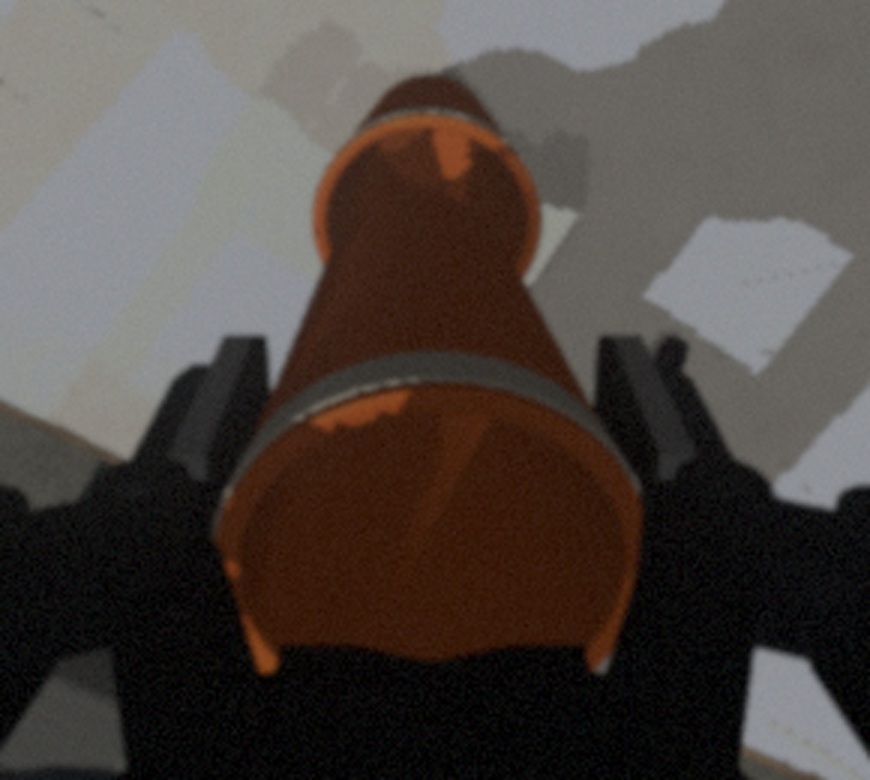

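View pics/s9.png

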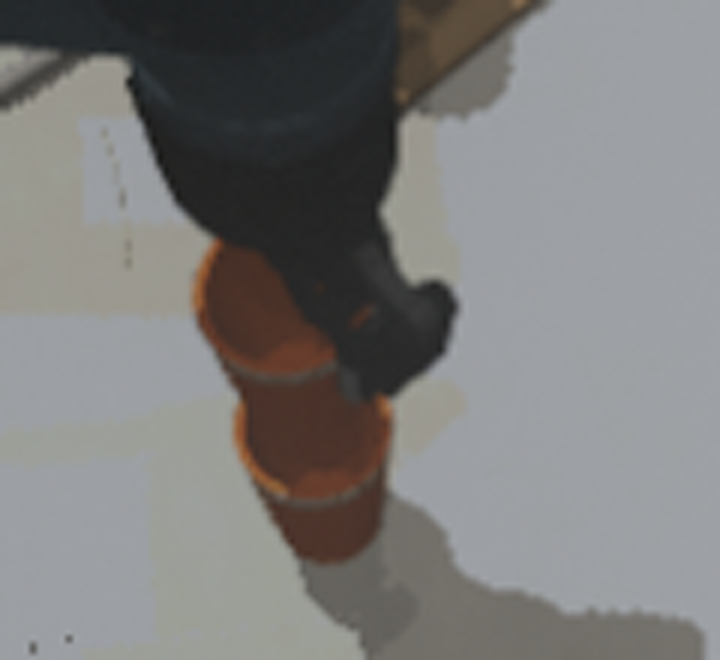

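View pics/t9.png

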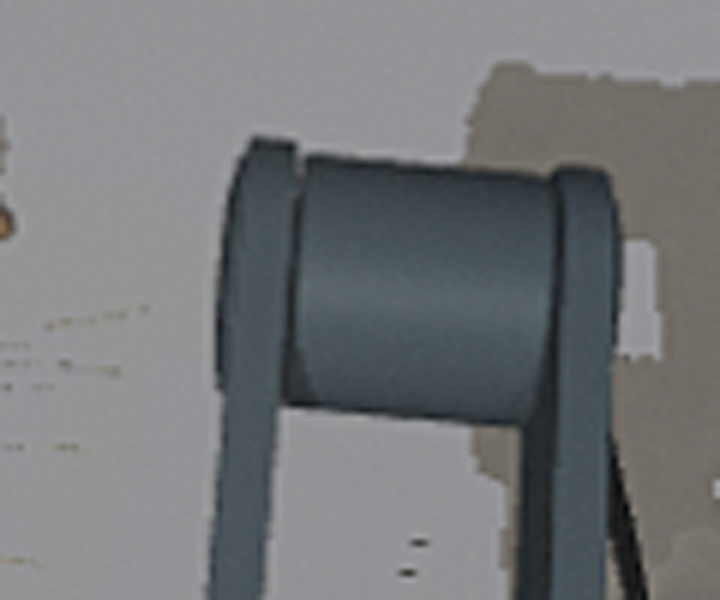

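Run:
```python
from lean5 import *
import pickle
S,T,W,o=pickle.load(open("st9.pkl","rb"));p=o["eef_pos"]
box=[130,150,420,410]
pts=np.array([(430,382),(300,424),(560,417),(225,500),(641,520),(255,650),(610,640)])/3+[130,150]
side=np.array([(270,400),(300,332),(592,395),(560,325)])/3+[130,150]
rim,u=fitpot(W,p,pts,side,"pics/x.png",th0=.04,box=box)
e=np.array([.4711,.0645,.095]);z=np.array([0,0,1.])
print(rim,rim-.095*u,u)
overlay(W,[e,rim],[z,u],"pics/w10.png",box,3)
overlay(S,[e,rim],[z,u],"pics/s10.png",[190,160,310,270],6)
```

```text
lean [ 3.41846244 -0.60342471] h,l,f [ 0.0228843  -0.00061069 -0.01222922] res [ 1.2 -1.2 -0.1  0.2 -1.2  0.9 -0.5  0.2  0.2 -0.7 -0.8 -0.1]
foot rel tcp [-0.00585338 -0.00299898 -0.07194134] rim rel [-0.01022524 -0.00673856  0.0228843 ]
[0.46657045 0.06222176 0.21424819] [0.47094231 0.06596134 0.11942254] [-0.04601952 -0.03936397  0.99816466]
```

View pics/w10.png

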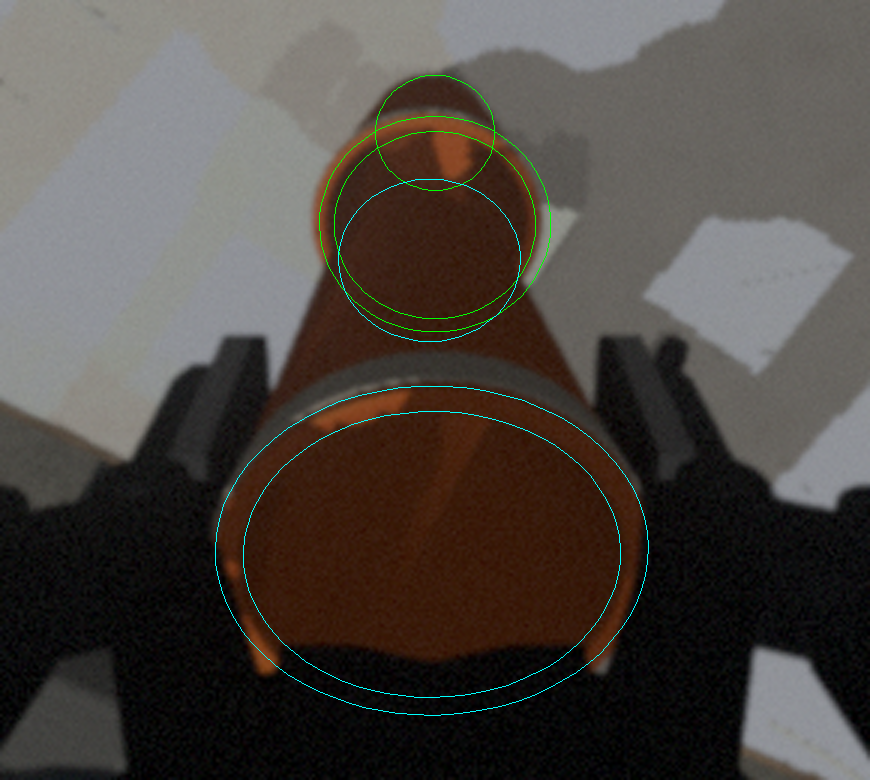

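View pics/s10.png

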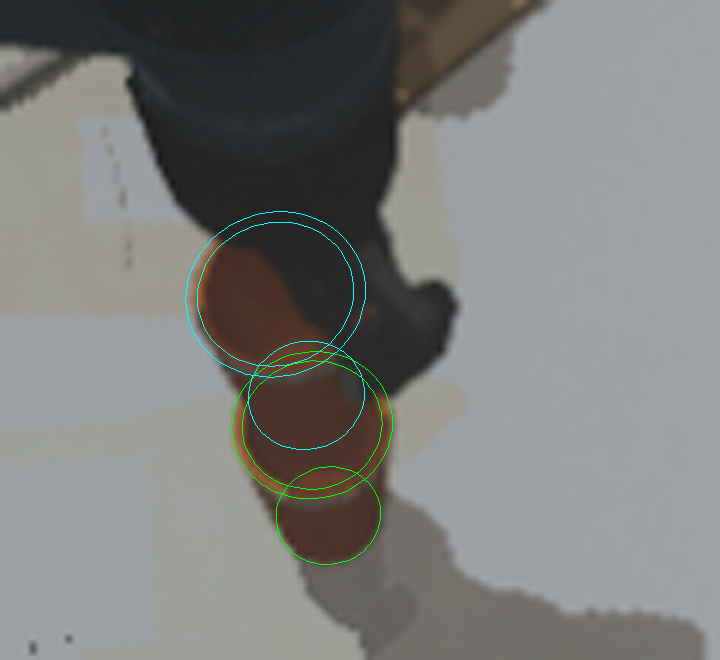

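>>> servo_tool([
  [[0, 0, -0.01, 0, -1], [0, 0, -0.01, 0, -1], [0, 0, -0.01, 0, -1], [0, 0, -0.01, 0, -1], [0, 0, -0.005, 0, -1], [0, 0, 0, 0, -1]],
])

```text
time_s: 10.55
eef_pos: [0.4754, 0.0683, 0.1447]
eef_rot: [-0.0, 0.965, 0.263, -0.001]
wrist_force: [-0.2, -0.7, -1.2]
opening: 0.676
```

Run:
```python
from h import *
import pickle
W=camera("wrist");crop(W["img"],130,150,420,410,3,"pics/w11.png")
S=camera("scene");crop(S["img"],190,160,310,270,6,"pics/s11.png")
o=get_obs();print(o["eef_pos"],o["wrist_force"],o["opening"])
```

```text
[0.47626877 0.06817296 0.14589022] [-0.46864627  0.09378716 -0.74537608] 0.6746949214758171
```

View pics/w11.png

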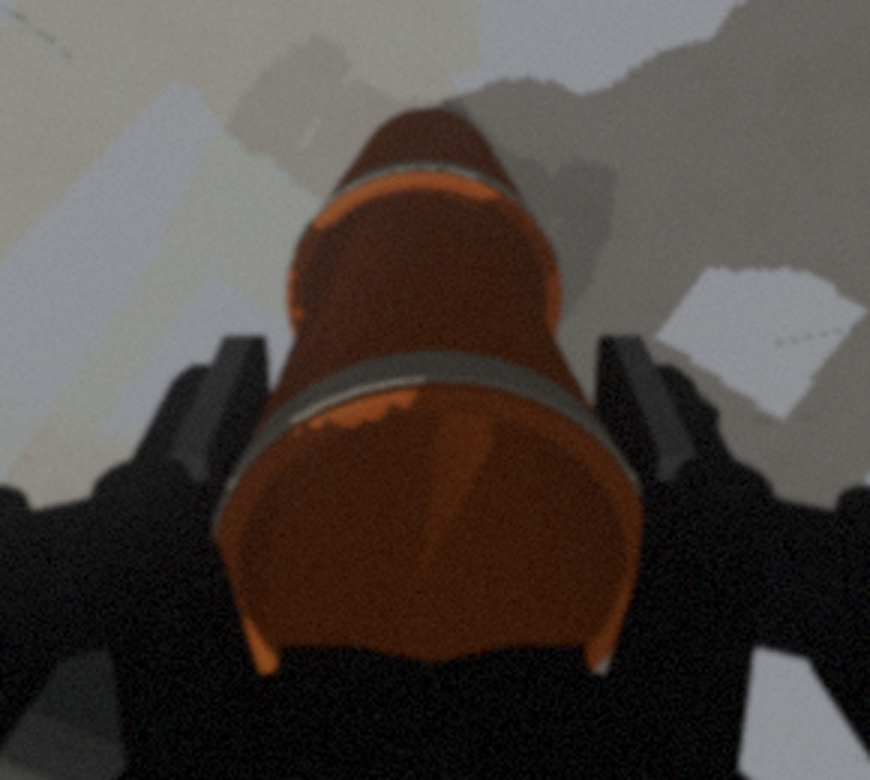

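View pics/s11.png

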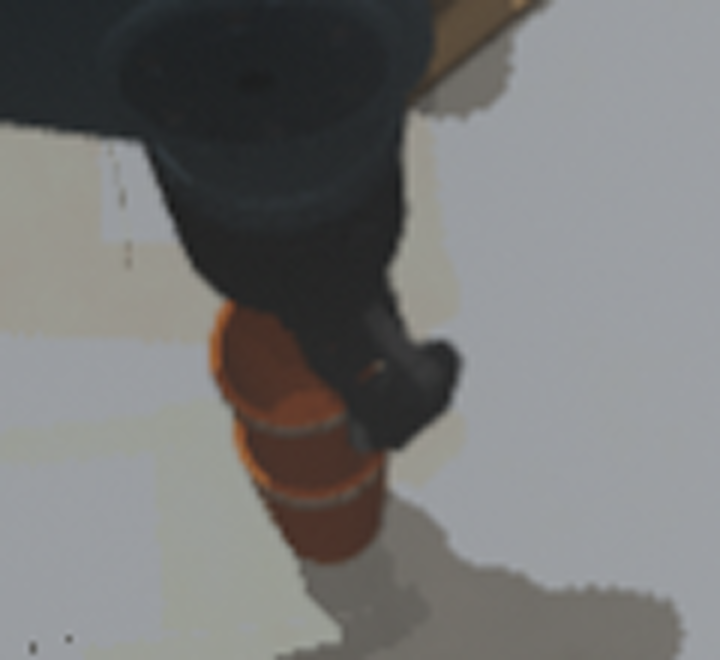

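>>> servo_tool([
  [[0, 0, -0.006, 0, -1], [0, 0, -0.006, 0, -1], [0, 0, -0.005, 0, -1], [0, 0, -0.004, 0, -1], [0, 0, 0, 0, -1]],
])

```text
time_s: 11.15
eef_pos: [0.4756, 0.0682, 0.1241]
eef_rot: [-0.0, 0.965, 0.263, -0.001]
wrist_force: [0.6, -0.2, -1.3]
opening: 0.673
```

Run:
```python
from h import *
import pickle
W=camera("wrist");crop(W["img"],130,150,420,410,3,"pics/w12.png")
S=camera("scene");crop(S["img"],190,160,310,270,6,"pics/s12.png")
for i in range(3):
    o=get_obs();print(o["eef_pos"],o["wrist_force"],o["opening"]);camera("top")
```

```text
[0.47611801 0.06817511 0.12480188] [ 0.08153193  0.44418067 -0.76565769] 0.6741452415502425
[0.47625433 0.06817538 0.12495926] [ 0.02916392  0.51203437 -0.95852212] 0.6732043694682536
[0.47634621 0.06816736 0.12508317] [ 0.52588612 -0.17541024 -0.96867737] 0.6717421696115697
```

View pics/w12.png

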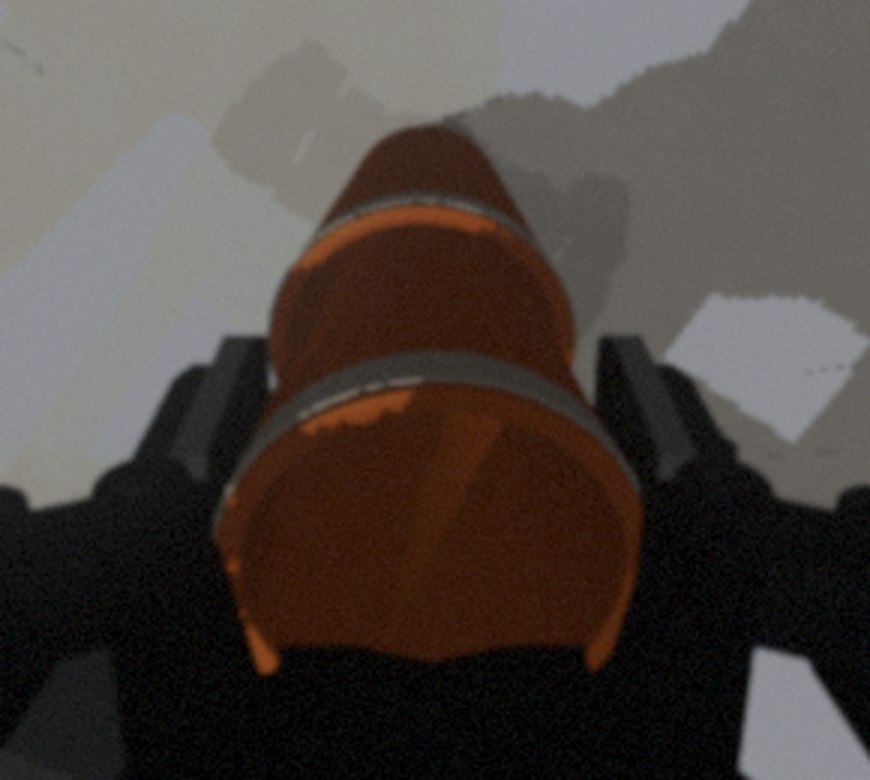

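View pics/s12.png

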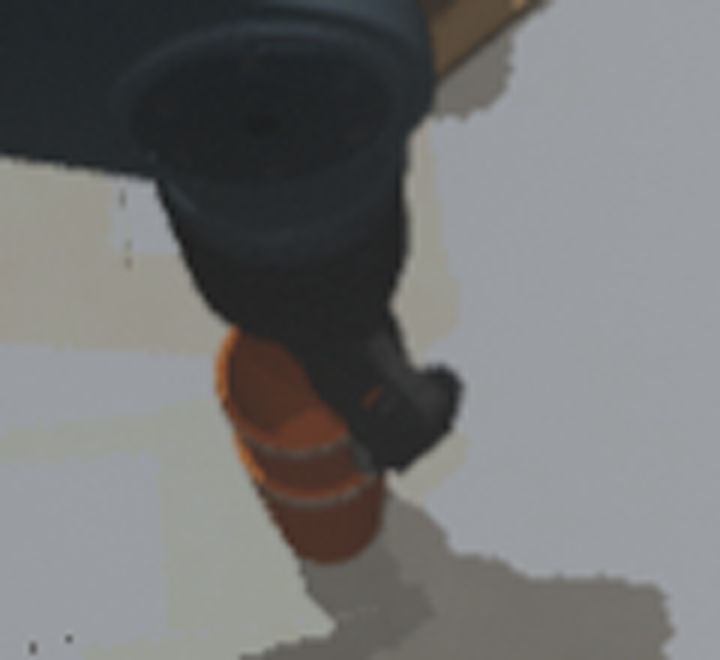

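>>> servo_tool([
  [[-0.0006, 0.001, 0, 0, -1], [0, 0, -0.003, 0, -1], [0, 0, -0.003, 0, -1], [0, 0, 0, 0, -1]],
])

```text
time_s: 11.8
eef_pos: [0.4753, 0.0692, 0.1184]
eef_rot: [-0.0, 0.965, 0.263, -0.0]
wrist_force: [0.8, 0.0, -1.3]
opening: 0.677
```

Run:
```python
from h import *
import pickle
W=camera("wrist");crop(W["img"],170,170,380,320,4,"pics/w13.png")
S=camera("scene");crop(S["img"],190,160,310,270,6,"pics/s13.png")
for i in range(3):
    o=get_obs();print(o["eef_pos"],o["wrist_force"],o["torque"]);camera("top")
```

```text
[0.47544572 0.06917886 0.11870394] [ 0.69672305 -0.45207439 -1.28966816] [-0.05971925 -0.0045641  -0.03581502]
[0.47550351 0.06919684 0.11877417] [ 0.22066337 -0.35687492 -1.09259903] [-0.04215994 -0.06152483 -0.01148248]
[0.47555208 0.06919683 0.11885188] [-0.46211528 -0.45406192 -1.02582827] [-0.07264105 -0.04076001  0.01303542]
```

View pics/w13.png

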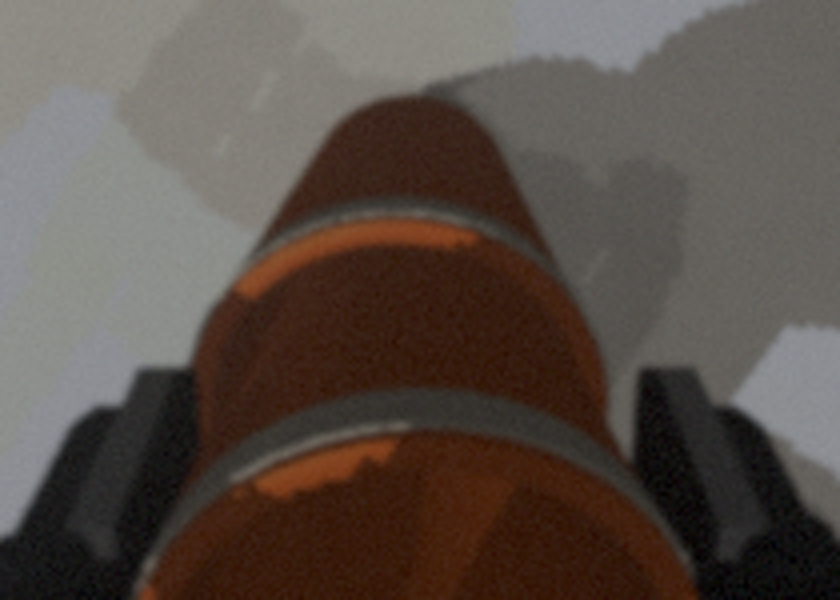

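View pics/s13.png

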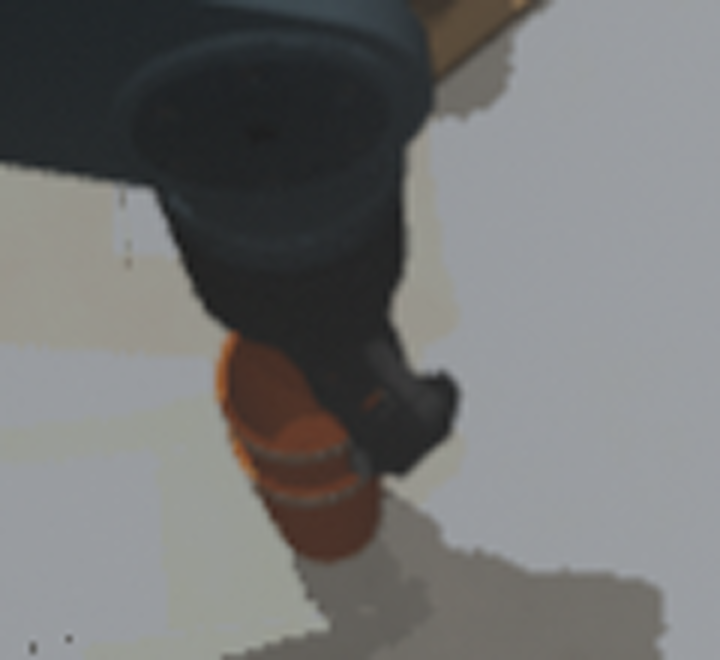

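>>> servo_tool([
  [[0, 0, -0.001, 0, -1], [0, 0, -0.001, 0, -1], [0, 0, 0, 0, -1]],
])

```text
time_s: 12.35
eef_pos: [0.4755, 0.0692, 0.1168]
eef_rot: [-0.0, 0.965, 0.263, -0.0]
wrist_force: [-0.3, 0.4, -0.1]
opening: 0.673
```

>>> servo_tool([
  [[0, 0, -0.001, 0, -1], [0, 0, 0, 0, -1]],
])

```text
time_s: 12.55
eef_pos: [0.4755, 0.0692, 0.1158]
eef_rot: [-0.0, 0.965, 0.263, -0.0]
wrist_force: [0.8, 0.3, -1.1]
opening: 0.677
```

>>> servo_tool([
  [[0, 0, -0.001, 0, -1], [0, 0, 0, 0, -1]],
])

```text
time_s: 12.75
eef_pos: [0.4755, 0.0692, 0.1148]
eef_rot: [-0.0, 0.965, 0.263, -0.0]
wrist_force: [-0.2, -0.7, -0.0]
opening: 0.678
```

>>> servo_tool([
  [[0, 0, -0.001, 0, -1], [0, 0, 0, 0, -1]],
])

```text
time_s: 12.95
eef_pos: [0.4754, 0.0692, 0.1137]
eef_rot: [-0.0, 0.965, 0.263, -0.0]
wrist_force: [1.0, 0.5, -1.5]
opening: 0.671
```

>>> servo_tool([
  [[0, 0, -0.001, 0, -1], [0, 0, 0, 0, -1]],
])

```text
time_s: 13.15
eef_pos: [0.4755, 0.0692, 0.1128]
eef_rot: [-0.0, 0.965, 0.263, -0.0]
wrist_force: [-0.2, -0.0, -0.3]
opening: 0.675
```

Run:
```python
from h import *
W=camera("wrist");crop(W["img"],170,170,380,320,4,"pics/w14.png")
S=camera("scene");crop(S["img"],190,160,310,270,6,"pics/s14.png")
a=[]
for i in range(4):
    o=get_obs();a.append(np.r_[o["wrist_force"],o["torque"]]);camera("top")
print(np.mean(a,0),o["eef_pos"])
```

```text
[ 0.97005709 -0.18601258 -0.8457446  -0.06882674 -0.02715222 -0.00301674] [0.47547254 0.06917727 0.11281981]
```

View pics/s14.png

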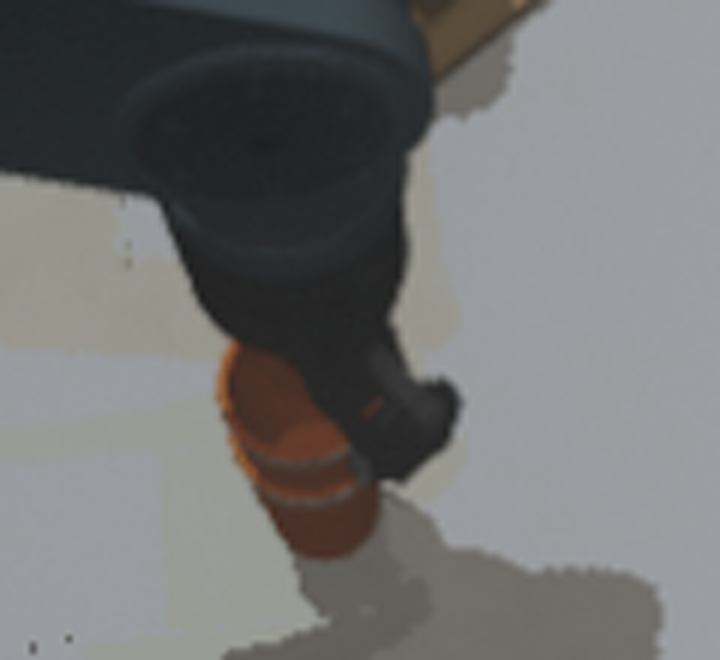

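View pics/w14.png

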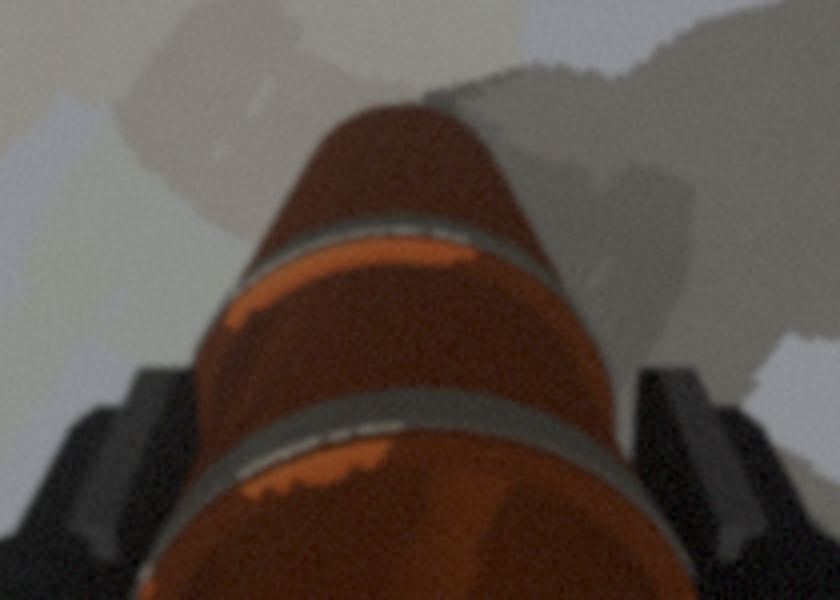

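```bash
cat > shift.py <<'E'
from h import *
import pickle
S9=pickle.load(open("st9.pkl","rb"))[0];S=camera("scene")
def edges(c):
    m=(c["img"][...,2].astype(float)-c["img"][...,0])
    out=[]
    for r in range(243,253):
        v=m[r,225:262];t=15
        i=np.where(v>t)[0];a,b=i[0],i[-1]
        l=225+a-(v[a]-t)/(v[a]-v[a-1]);rr=225+b+(v[b]-t)/(v[b]-v[b+1]);out.append((l,rr))
    cols=[]
    for cc in range(240,250):
        v=m[235:262,cc];i=np.where(v>15)[0][-1];cols.append(235+i+(v[i]-15)/(v[i]-v[i+1]))
    return np.array(out),np.array(cols)
e9,c9=edges(S9);e,c=edges(S)
print("dl,dr",np.round(e-e9,2).T,"dbottom",np.round(c-c9,2))
P=np.array([[.471,.0645,.03],[.481,.0645,.03],[.471,.0745,.03]]);q=proj(S,P);print("px per cm x",q[1]-q[0],"y",q[2]-q[0])
E
python3 shift.py
```

```text
dl,dr [[-0.85 -0.2  -0.04 -0.04 -0.04 -0.71 -0.13  0.04 -0.38  0.2 ]
 [-0.83 -0.72 -0.29 -0.33 -0.79 -0.8  -0.85 -0.93 -0.89 -1.04]] dbottom [-0.23 -0.24 -0.84 -0.94 -0.62 -1.05 -0.98 -0.72 -0.38 -1.  ]
px per cm x [ 3.99227814 -0.84867389] y [-0.78260066 -3.66703228]
```

>>> servo_tool([
  [[0.001, -0.001, 0, 0, -1], [0, 0, -0.001, 0, -1], [0, 0, 0, 0, -1]],
])

```text
time_s: 13.8
eef_pos: [0.4764, 0.0682, 0.1117]
eef_rot: [-0.0, 0.965, 0.263, -0.0]
wrist_force: [0.4, 0.4, -1.1]
opening: 0.674
```

```bash
python3 shift.py
python3 - <<'E'
from h import *
W=camera("wrist");crop(W["img"],170,170,380,320,4,"pics/w15.png")
a=[]
for i in range(4):
    o=get_obs();a.append(np.r_[o["wrist_force"],o["torque"]]);camera("top")
print(np.mean(a,0),o["eef_pos"])
E
```

```text
dl,dr [[-0.02 -0.02 -0.03 -0.04  0.01 -0.75 -0.13 -0.04 -0.01  0.2 ]
 [-0.75 -0.71 -0.47 -0.44 -0.88 -0.8  -0.96 -1.02 -1.01 -1.1 ]] dbottom [-0.14 -0.25 -0.79 -0.39 -0.57 -1.06 -0.98 -0.73 -0.49 -1.04]
px per cm x [ 3.99227814 -0.84867389] y [-0.78260066 -3.66703228]
[-0.24653812  0.55881813 -1.21452327  0.0117993   0.02194363 -0.00938864] [0.47649812 0.06821561 0.11183941]
```

View pics/w15.png

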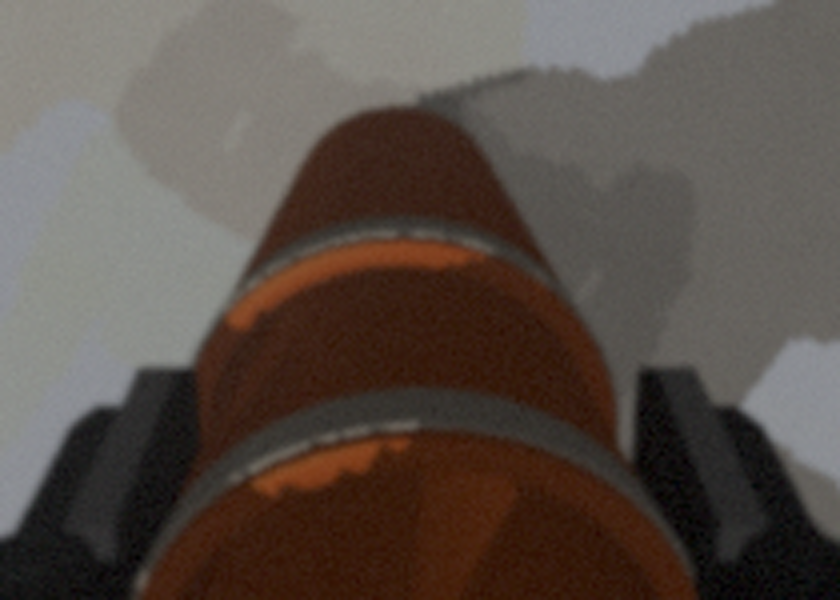

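>>> servo_tool([
  [[0, 0, -0.001, 0, -1], [0, 0, 0, 0, -1]],
])

```text
time_s: 14.3
eef_pos: [0.4765, 0.0682, 0.1108]
eef_rot: [-0.0, 0.965, 0.263, -0.0]
wrist_force: [0.6, 0.7, 0.1]
opening: 0.673
```

>>> servo_tool([
  [[0, 0, -0.001, 0, -1], [0, 0, 0, 0, -1]],
])

```text
time_s: 14.5
eef_pos: [0.4765, 0.0682, 0.1098]
eef_rot: [-0.0, 0.965, 0.263, -0.0]
wrist_force: [0.8, -0.2, -1.6]
opening: 0.673
```

```bash
python3 shift.py|head -2
python3 - <<'E'
from h import *
W=camera("wrist");crop(W["img"],170,170,380,320,4,"pics/w16.png")
S=camera("scene");crop(S["img"],190,160,310,270,6,"pics/s16.png")
a=[]
for i in range(4):
    o=get_obs();a.append(np.r_[o["wrist_force"],o["torque"]]);camera("top")
print(np.mean(a,0),o["eef_pos"])
E
```

```text
dl,dr [[ 0.   -0.01 -0.03 -0.02 -0.04 -0.77 -0.13 -0.04  0.    0.2 ]
 [-0.84 -0.62 -0.38 -0.44 -0.88 -0.69 -0.85 -1.   -1.04 -1.04]] dbottom [-0.2  -0.24 -0.79 -0.44 -0.67 -1.06 -0.98 -0.78 -0.38 -1.  ]
[-0.58074087  0.21110553 -1.18211384 -0.0139789   0.03769382 -0.02353845] [0.47651643 0.06818236 0.109842  ]
```

View pics/s16.png

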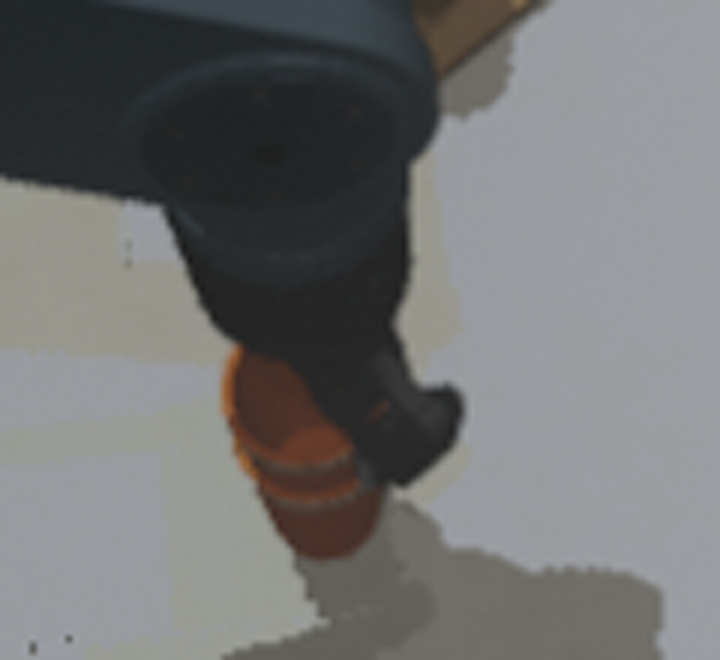

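View pics/w16.png

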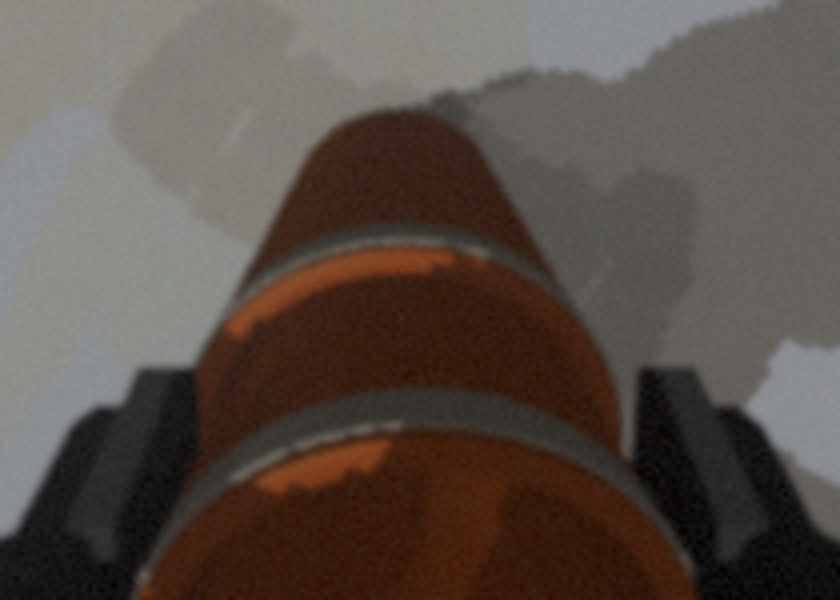

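Run:
```python
from lean5 import *
W=camera("wrist");p=get_obs()["eef_pos"]
e=np.array([.4711,.0645,.095]);z=np.array([0,0,1.])
xh=np.array([.8615,.508,0]);
# lower rim at its place; held rim at several heights, centred on lower
e2=e+.002*np.array([-.508,.8615,0])
overlay(W,[e2,e2+[0,0,.042],e2+[0,0,.047]],[z,z,z],"pics/w17.png",[130,150,420,410],3)
```

```text
(no output)
```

View pics/w17.png

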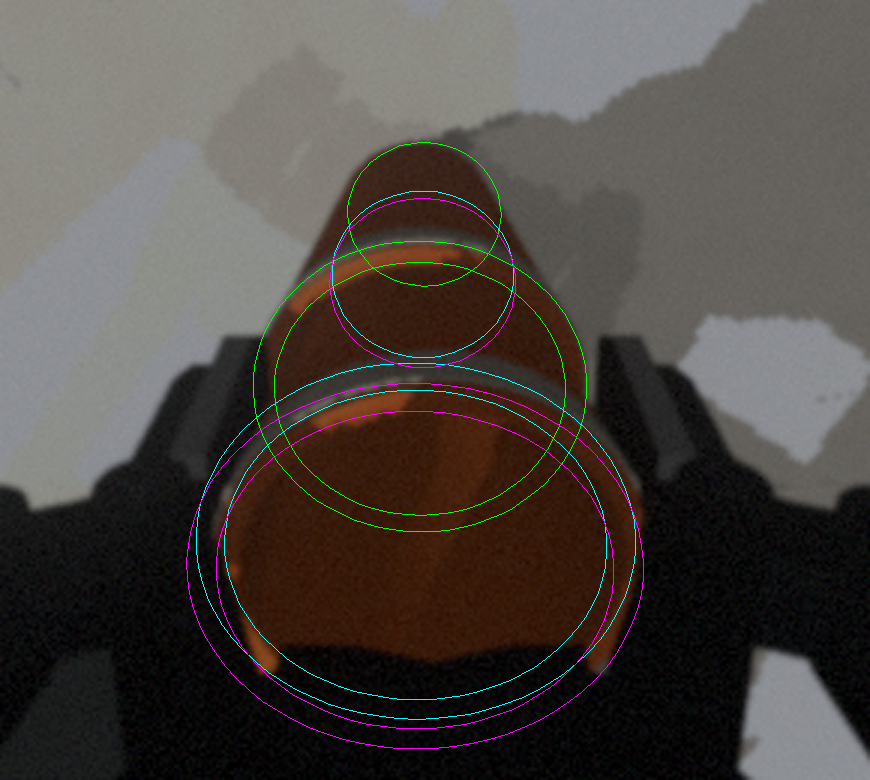

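Run:
```python
from ov import *
S=camera("scene")
e=np.array([.4711,.0645,.095]);z=np.array([0,0,1.])
overlay(S,[e,e+[0,0,.042],e+[0,0,.048]],[z,z,z],"pics/s17.png",[220,200,270,260],12)
```

```text
(no output)
```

View pics/s17.png

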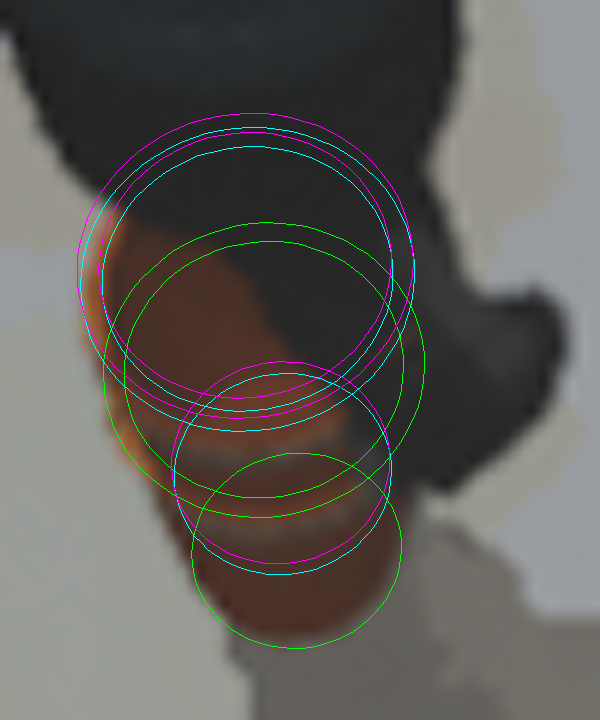

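>>> servo_tool([
  [[0, 0, -0.001, 0, -1], [0, 0, 0, 0, -1]],
])

```text
time_s: 15.15
eef_pos: [0.4766, 0.0682, 0.1089]
eef_rot: [0.0, 0.965, 0.263, 0.0]
wrist_force: [0.1, -0.0, -0.7]
opening: 0.675
```

Run:
```python
from ov import *
W=camera("wrist");crop(W["img"],170,170,380,320,4,"pics/w18.png")
a=[]
for i in range(6):
    o=get_obs();a.append(np.r_[o["wrist_force"],o["torque"]]);camera("top")
print(np.mean(a,0),o["eef_pos"])
S=camera("scene");crop(S["img"],220,200,270,260,12,"pics/s18.png")
```

```text
[ 1.58574448e-01  2.40684362e-01 -5.99264982e-01 -1.72212212e-02
 -9.65419859e-04 -2.89384578e-05] [0.47653084 0.0681987  0.10886731]
```

View pics/w18.png

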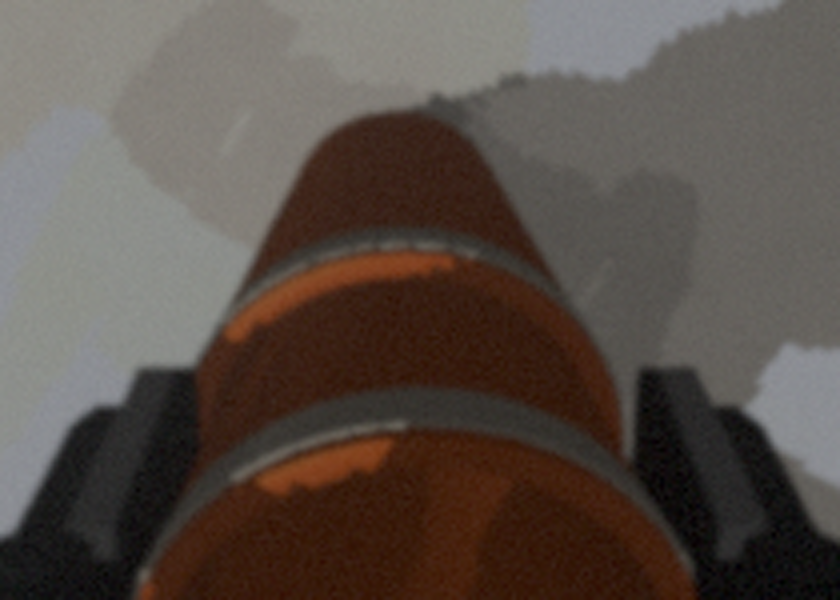

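View pics/s18.png

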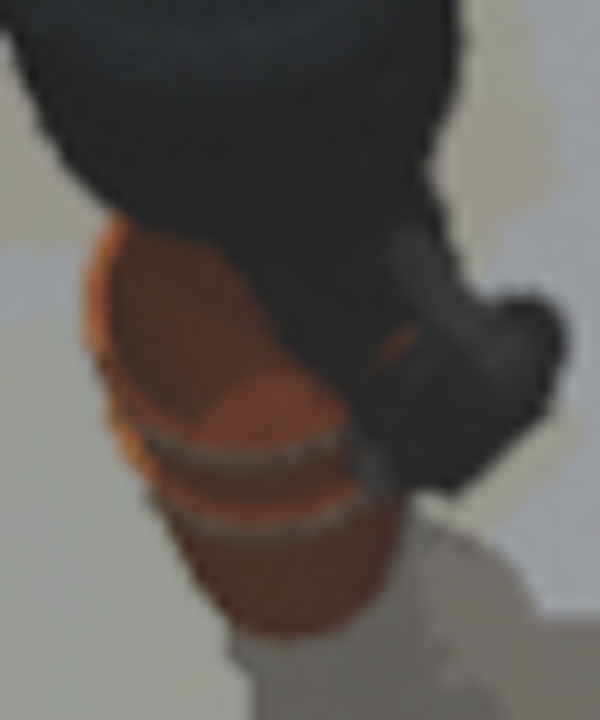

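>>> servo_tool([
  [[0, 0, -0.001, 0, -1], [0, 0, 0, 0, -1]],
])

```text
time_s: 15.75
eef_pos: [0.4767, 0.0682, 0.1079]
eef_rot: [0.0, 0.965, 0.263, 0.0]
wrist_force: [1.1, -0.8, -0.3]
opening: 0.675
```

```bash
cat > f.py <<'E'
from ov import *
a=[]
for i in range(6):
    o=get_obs();a.append(np.r_[o["wrist_force"],o["torque"]]);camera("top")
print(np.round(np.mean(a,0),3),o["eef_pos"],o["time_s"])
E
python3 f.py
```

```text
[ 0.25  -0.485 -0.263 -0.087  0.011 -0.009] [0.47660779 0.06815338 0.1079315 ] 16.0
```

>>> servo_tool([
  [[0, 0, -0.001, 0, -1], [0, 0, 0, 0, -1]],
])

```text
time_s: 16.25
eef_pos: [0.4768, 0.0682, 0.1071]
eef_rot: [0.0, 0.965, 0.263, 0.0]
wrist_force: [0.1, -0.3, 1.9]
opening: 0.676
```

```bash
python3 f.py
```

```text
[-0.157  0.04   2.529 -0.033  0.037  0.011] [0.4767551  0.06817316 0.10708987] 16.5
```

Contact force came up by about 3.5 N, so the walls have met. I'm releasing.

>>> servo_tool([
  [[0, 0, 0, 0, 0.45], [0, 0, 0, 0, 0.6], [0, 0, 0, 0, 1], [0, 0, 0, 0, 1], [0, 0, 0, 0, 1]],
])

```text
time_s: 17.05
eef_pos: [0.4765, 0.0682, 0.1068]
eef_rot: [-0.0, 0.965, 0.263, -0.0]
wrist_force: [1.2, 0.5, -0.8]
opening: 1.002
```

```bash
python3 f.py
python3 - <<'E'
from ov import *
W=camera("wrist");cv2.imwrite("pics/w19.png",W["img"])
S=camera("scene");crop(S["img"],190,160,310,270,6,"pics/s19.png")
E
```

```text
[ 0.212  0.372 -0.244 -0.017 -0.007 -0.001] [0.47657686 0.06816837 0.10690088] 17.3
```

View pics/w19.png

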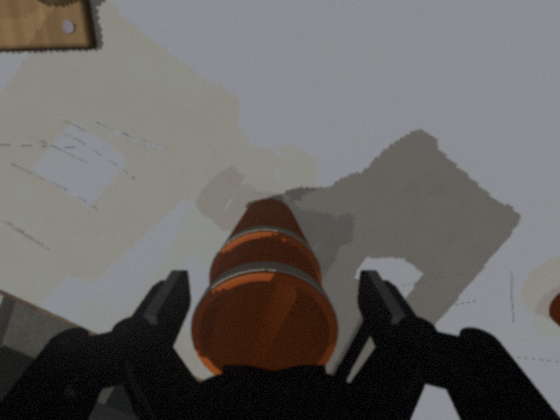

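View pics/s19.png

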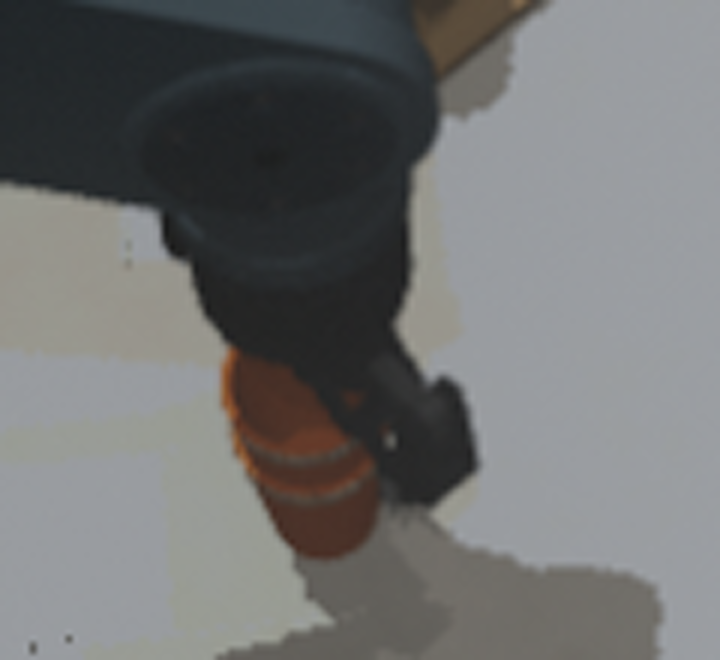

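>>> servo_tool([
  [[0, 0, 0.01, 0, 1], [0, 0, 0.03, 0, 1], [0, 0, 0.045, 0, 1], [0, 0, 0.045, 0, 1], [0.01, -0.04, 0.01, 0, 1], [0.01, -0.045, 0, 0, 1], [0.01, -0.045, 0, 0, 1], [0.01, -0.045, 0, 0, 1]],
])

```text
time_s: 18.25
eef_pos: [0.5169, -0.1084, 0.2482]
eef_rot: [0.001, 0.965, 0.263, 0.001]
wrist_force: [1.5, 0.5, 0.5]
opening: 1.003
```

>>> servo_tool([
  [[0.01, -0.045, 0, 0, 1], [0.01, -0.045, 0, 0, 1], [0.008, -0.031, 0, 0, 1], [0, 0, 0, 0, 1]],
])

```text
time_s: 18.65
eef_pos: [0.5448, -0.2321, 0.2475]
eef_rot: [0.001, 0.965, 0.261, 0.0]
wrist_force: [-0.1, 0.9, -0.1]
opening: 0.999
```

Run:
```python
from ov import *
import pickle
W=camera("wrist");cv2.imwrite("pics/w20.png",W["img"])
S=camera("scene");crop(S["img"],190,160,340,270,5,"pics/s20.png")
T=camera("top");crop(T["img"],250,180,370,280,6,"pics/t20.png")
o=get_obs();print(o["eef_pos"],o["q"]);pickle.dump((S,T,W,o),open("st20.pkl","wb"))
p=o["eef_pos"];print(proj(W,[[p[0],p[1],z] for z in (.095,.09)]))
```

```text
[ 0.54430073 -0.22727481  0.24706676] [-5.96798688e-01  2.12316916e-01  1.56625408e+00  3.61129332e-04
  1.36366706e+00  4.42321301e-01]
[[268.51894968 198.70468442]
 [268.59790209 197.3272987 ]]
```

View pics/w20.png

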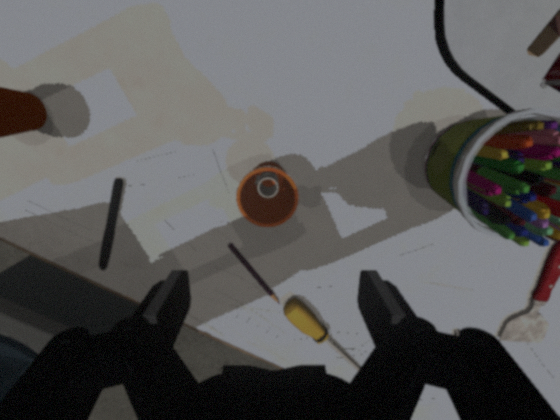

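View pics/s20.png

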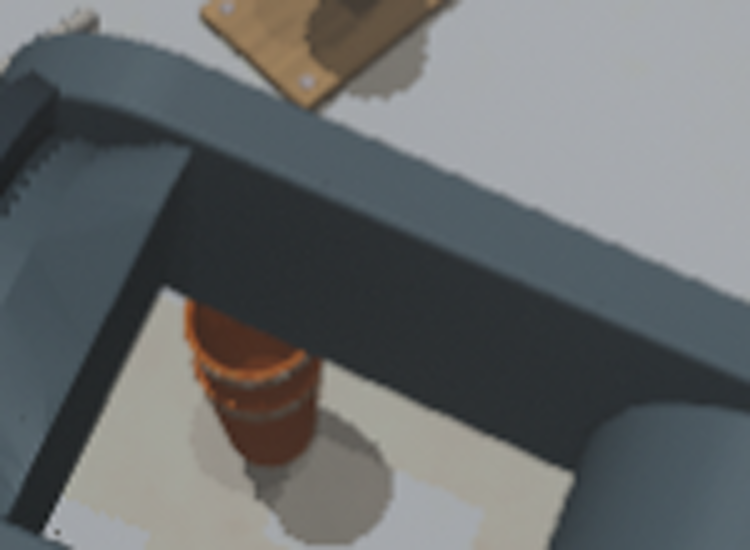

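View pics/t20.png

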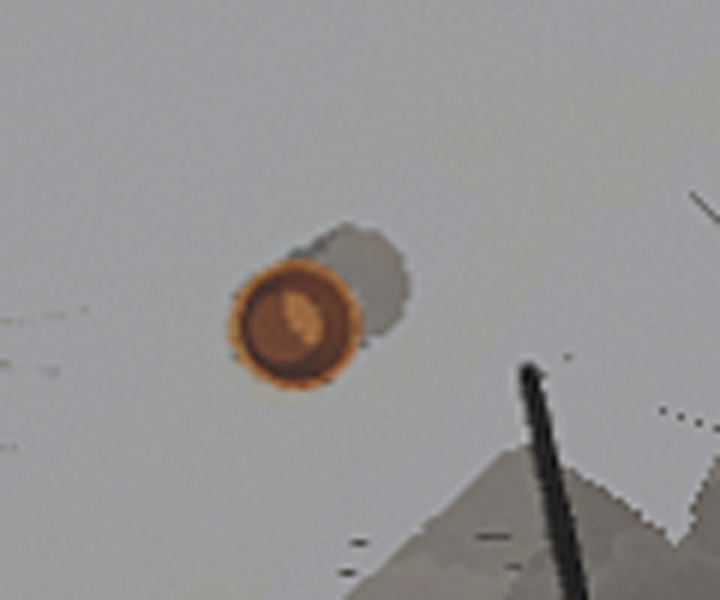

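>>> servo_tool([
  [[0, 0, -0.035, 0, 1], [0, 0, -0.035, 0, 1], [0, 0, -0.035, 0, 1], [0, 0, -0.03, 0, 1], [0, 0, -0.02, 0, 1], [0, 0, -0.012, 0, 1], [0, 0, -0.003, 0, 1], [0, 0, 0, 0, 1]],
])

```text
time_s: 19.6
eef_pos: [0.5449, -0.2273, 0.0775]
eef_rot: [0.0, 0.965, 0.263, 0.0]
wrist_force: [0.4, -0.9, -0.4]
opening: 1.0
```

Run:
```python
from ov import *
import pickle
W=camera("wrist");cv2.imwrite("pics/w21.png",W["img"])
T=pickle.load(open("st20.pkl","rb"))[1]
print(atz(T,(299.6,233.75),.137),"lower orig from T",atz(T,(299,233.7),.095))
o=get_obs();print(o["eef_pos"],o["wrist_force"])
```

```text
[0.4695677  0.06580858 0.137     ] lower orig from T [0.47017577 0.06516827 0.095     ]
[ 0.54530306 -0.22781108  0.07811008] [ 0.42402278 -0.67549011  0.46780247]
```

View pics/w21.png

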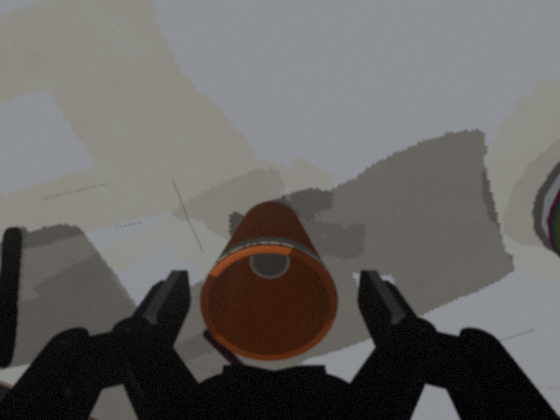

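>>> servo_tool([
  [[-0.0008, 0.0013, 0, 0, 0.7], [0, 0, 0, 0, 0.5], [0, 0, 0, 0, 0.2], [0, 0, 0, 0, -1], [0, 0, 0, 0, -1], [0, 0, 0, 0, -1]],
])

```text
time_s: 20.25
eef_pos: [0.5445, -0.2268, 0.0787]
eef_rot: [0.001, 0.965, 0.263, 0.001]
wrist_force: [-2.1, 1.6, 8.5]
opening: 0.676
```

Run:
```python
from ov import *
W=camera("wrist");cv2.imwrite("pics/w22.png",W["img"])
o=get_obs();print(o["eef_pos"],o["wrist_force"],o["opening"])
```

```text
[ 0.54447698 -0.22673495  0.07865424] [-1.78077737  2.20075825  7.64828565] 0.673614492845884
```

View pics/w22.png

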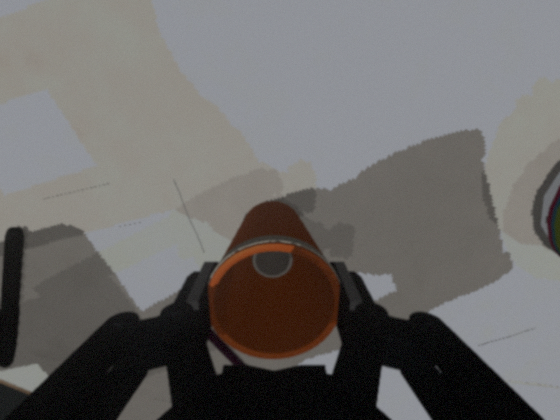

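>>> servo_tool([
  [[0, 0, 0.003, 0, -1], [0, 0, 0.005, 0, -1], [0, 0, 0.01, 0, -1], [0, 0, 0.02, 0, -1], [0, 0, 0.03, 0, -1], [0, 0, 0.03, 0, -1], [0, 0, 0.03, 0, -1], [0, 0, 0, 0, -1]],
])

```text
time_s: 21.1
eef_pos: [0.5463, -0.2282, 0.2108]
eef_rot: [0.004, 0.965, 0.263, 0.003]
wrist_force: [0.8, -0.8, -0.7]
opening: 0.677
```

Run:
```python
from ov import *
import pickle
S,T,_,_=pickle.load(open("st20.pkl","rb"))
S0=pickle.load(open("st0.pkl","rb"))[0]
e=np.array([.4711,.0645,.095]);z=np.array([0,0,1.])
overlay(S,[e,e+[0,0,.042],e+[0,0,.036]],[z,z,z],"pics/s21.png",[220,200,270,260],10)
overlay(S0,[e],[z],"pics/s0o.png",[220,200,270,260],10)
a=cv2.imread("pics/s21.png");b=cv2.imread("pics/s0o.png")
c=cv2.resize(S["img"][200:260,220:270],None,fx=5,fy=5,interpolation=cv2.INTER_CUBIC)
im=np.hstack([a[:, :],b]);cv2.imwrite("pics/cmp.png",cv2.resize(im,None,fx=.8,fy=.8))
o=get_obs();print(o["eef_pos"],o["wrist_force"],o["opening"])
W=camera("wrist");cv2.imwrite("pics/w23.png",W["img"])
SS=camera("scene");crop(SS["img"],240,230,380,370,5,"pics/s23.png")
```

```text
[ 0.54629866 -0.22816856  0.21079545] [ 0.75187474 -0.76314874 -0.71356088] 0.6772853982280889
```

View pics/cmp.png

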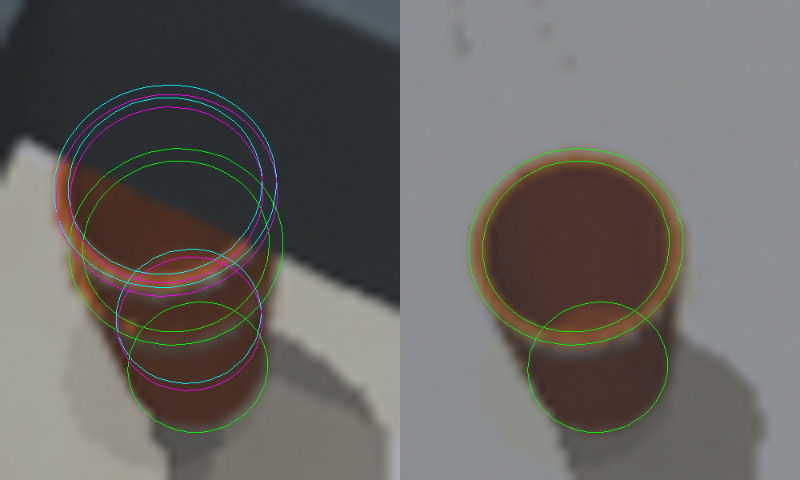

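View pics/w23.png

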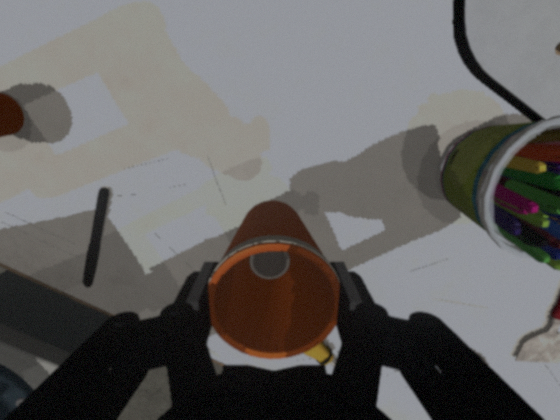

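View pics/s23.png

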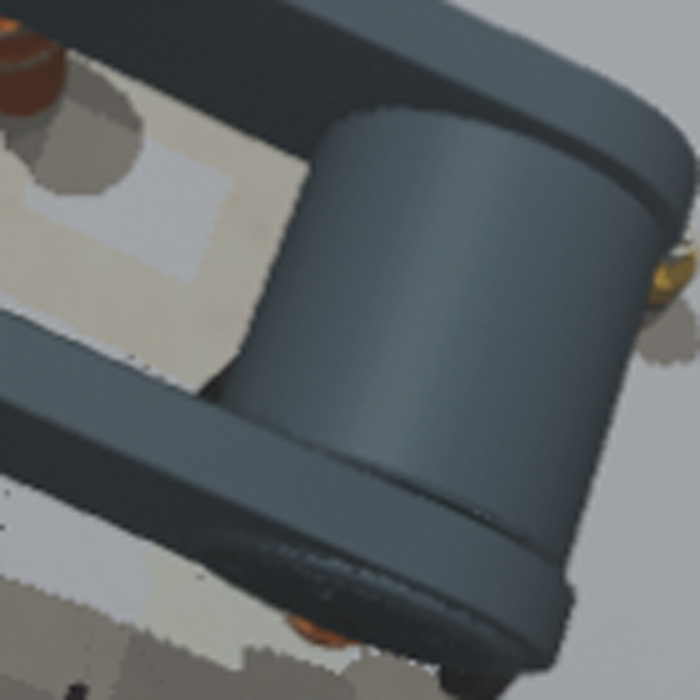

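>>> servo_tool([
  [[-0.005, 0.02, 0.01, 0, -1], [-0.009, 0.035, 0.015, 0, -1], [-0.012, 0.044, 0.015, 0, -1], [-0.013, 0.048, 0, 0, -1], [-0.013, 0.048, 0, 0, -1], [-0.012, 0.044, 0, 0, -1], [-0.0075, 0.032, 0, 0, -1], [-0.004, 0.022, 0, 0, -1]],
])

```text
time_s: 22.0
eef_pos: [0.4661, 0.0688, 0.2431]
eef_rot: [-0.001, 0.965, 0.264, -0.002]
wrist_force: [0.6, -0.8, -1.1]
opening: 0.681
```

>>> servo_tool([
  [[0, 0, 0, 0, -1], [0, 0, 0, 0, -1]],
])

```text
time_s: 22.2
eef_pos: [0.4675, 0.0667, 0.2436]
eef_rot: [-0.0, 0.965, 0.263, -0.001]
wrist_force: [0.1, -0.4, -0.8]
opening: 0.675
```

Run:
```python
from ov import *
import pickle
o=get_obs();p=o["eef_pos"];print(p,o["wrist_force"],o["opening"],o["time_s"])
W=camera("wrist");crop(W["img"],130,120,420,380,3,"pics/w24.png")
S=camera("scene");crop(S["img"],190,140,310,270,5,"pics/s24.png")
pickle.dump((S,W,o),open("st24.pkl","wb"))
z=np.array([0,0,1.])
r=np.array([p[0],p[1],p[2]-.0787+.095])
overlay(W,[np.array([.4705,.065,.137]),r],[z,z],"pics/w24o.png",[130,120,420,380],3)
overlay(S,[np.array([.4705,.065,.137]),r],[z,z],"pics/s24o.png",[200,140,300,260],6)
```

```text
[0.46745181 0.06671917 0.24357741] [ 0.05360514 -0.41765831 -0.83979892] 0.6752079200189929 22.2
```

View pics/w24.png

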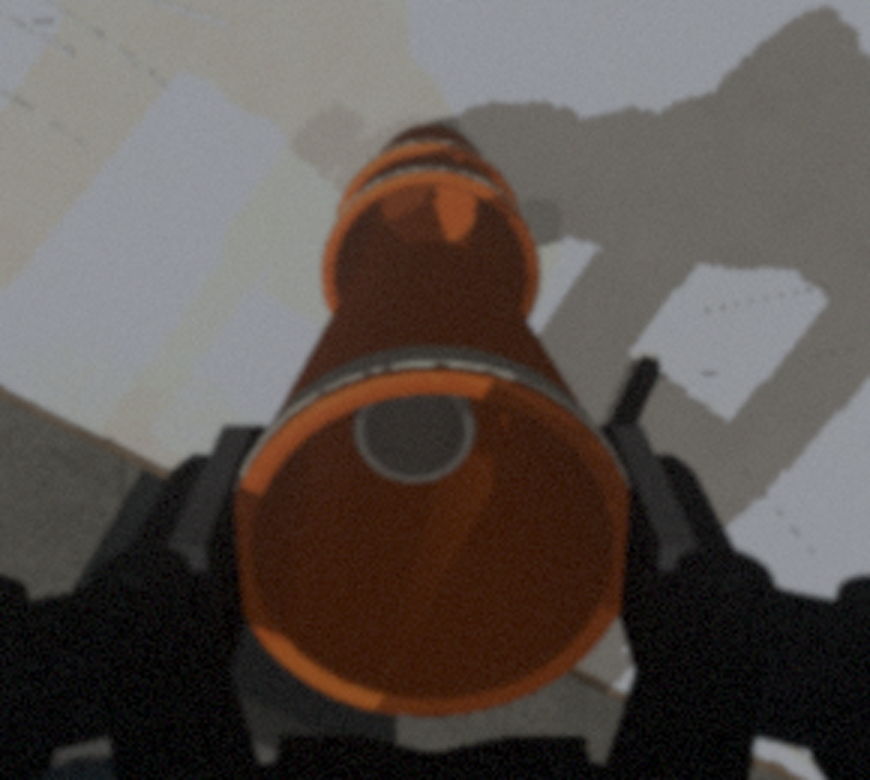

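View pics/w24o.png

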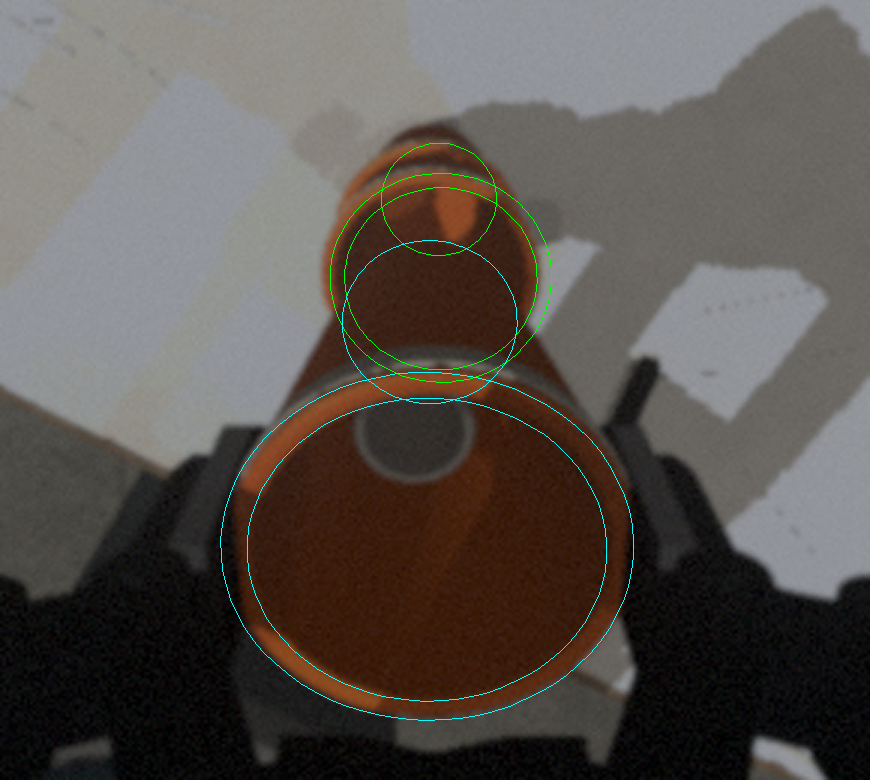

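View pics/s24o.png

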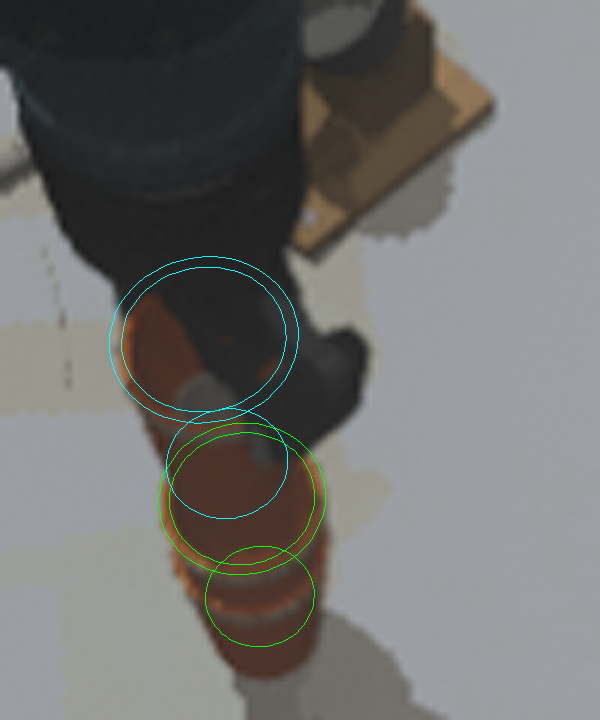

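>>> servo_tool([
  [[0.001, 0, -0.007, 0, -1], [0, 0, -0.008, 0, -1], [0, 0, -0.008, 0, -1], [0, 0, -0.005, 0, -1], [0, 0, 0, 0, -1], [0, 0, 0, 0, -1]],
])

```text
time_s: 22.9
eef_pos: [0.4692, 0.0664, 0.2168]
eef_rot: [-0.0, 0.965, 0.263, -0.0]
wrist_force: [0.1, -0.2, -1.0]
opening: 0.674
```

```bash
cat > look.py <<'E'
from ov import *
import pickle
n=sys.argv[1]
o=get_obs();p=o["eef_pos"];print(p,o["wrist_force"],o["opening"],o["time_s"])
W=camera("wrist");crop(W["img"],180,130,370,280,4,f"pics/w{n}.png")
S=camera("scene");crop(S["img"],200,150,280,260,7,f"pics/s{n}.png")
E
python3 look.py 25
```

```text
[0.46924471 0.06643479 0.21677371] [ 0.11509075 -0.16320212 -0.95089749] 0.6739051929204573 22.9
```

View pics/w25.png

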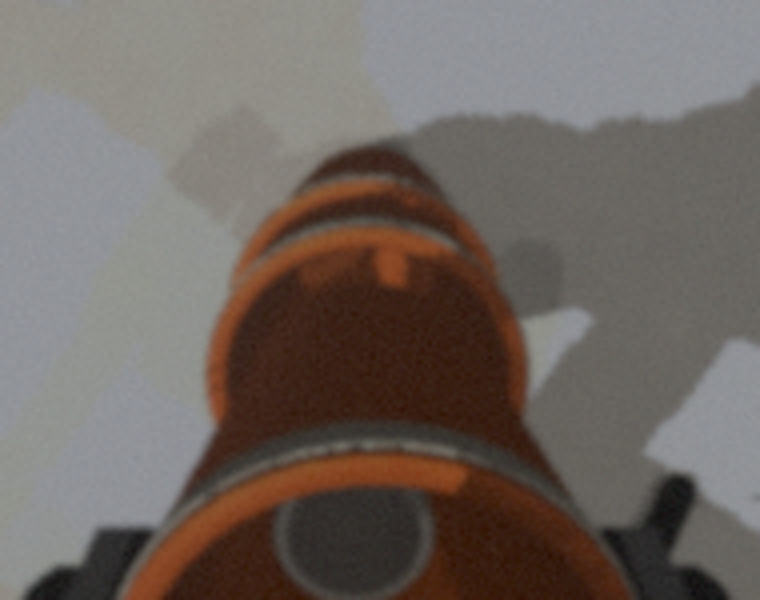

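View pics/s25.png

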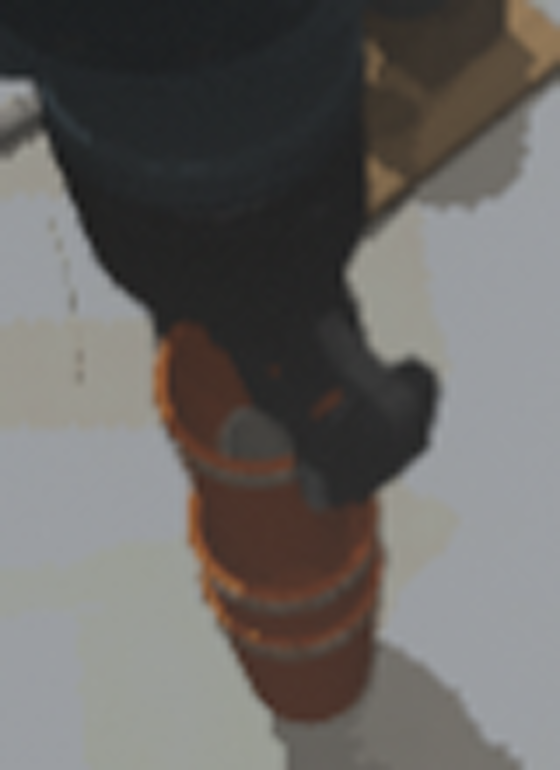

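>>> servo_tool([
  [[0, 0.001, -0.005, 0, -1], [0, 0, -0.006, 0, -1], [0, 0, -0.006, 0, -1], [0, 0, -0.005, 0, -1], [0, 0, 0, 0, -1], [0, 0, 0, 0, -1]],
])

```text
time_s: 23.6
eef_pos: [0.4692, 0.0675, 0.1947]
eef_rot: [-0.0, 0.965, 0.263, -0.0]
wrist_force: [0.3, -0.2, -1.9]
opening: 0.676
```

```bash
python3 look.py 26
```

```text
[0.46915859 0.06752398 0.19466876] [ 0.2524885  -0.23933557 -1.90201398] 0.6757215926212815 23.6
```

View pics/w26.png

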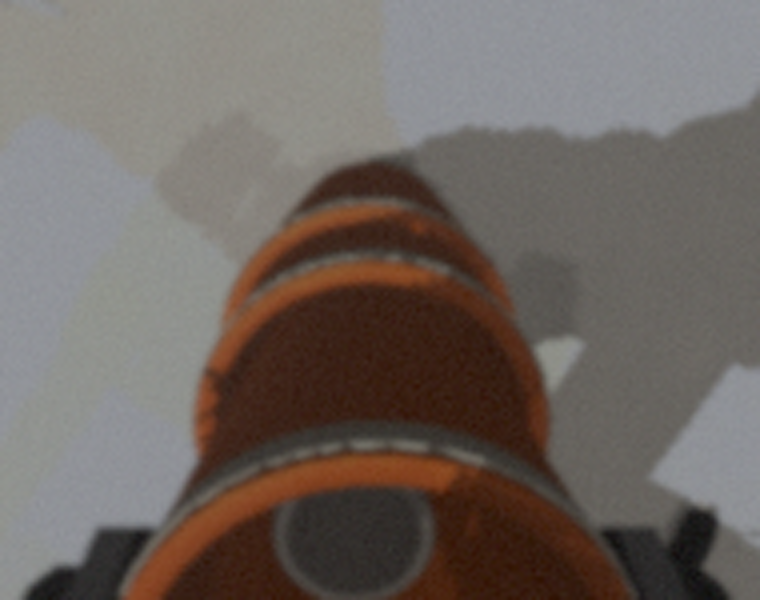

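View pics/s26.png

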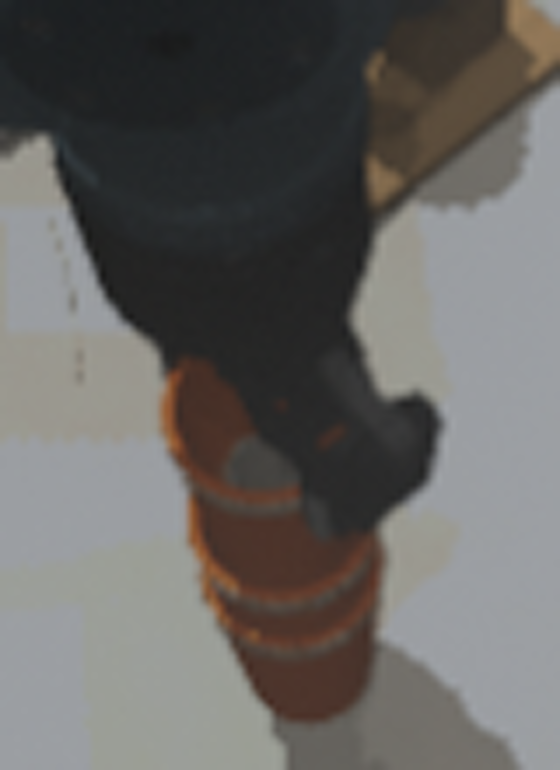

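Run:
```python
from ov import *
S=camera("scene");z=np.array([0,0,1.])
a=np.array([.4712,.0645,.137])
overlay(S,[a,a+[0,0,.074],a-[0,0,.042]],[z,z,z],"pics/s27.png",[210,185,270,260],10)
```

```text
(no output)
```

View pics/s27.png

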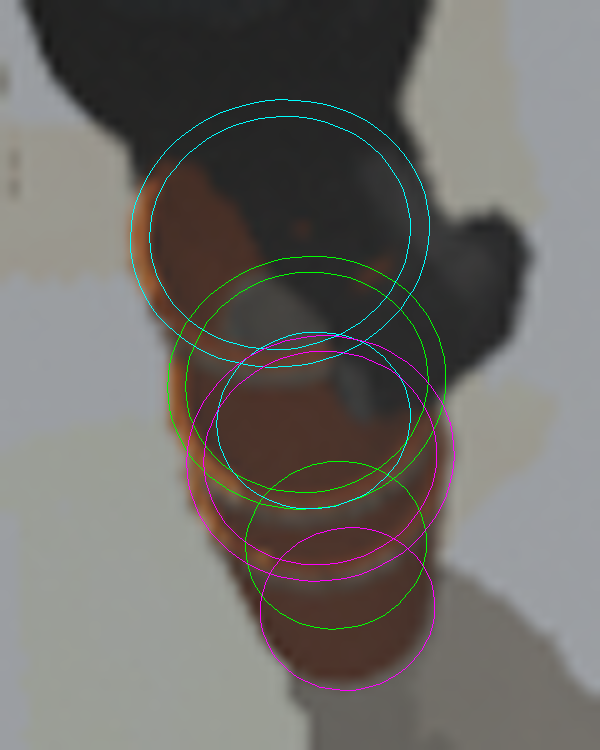

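>>> servo_tool([
  [[0, 0.0005, -0.005, 0, -1], [0, 0, -0.006, 0, -1], [0, 0, -0.005, 0, -1], [0, 0, -0.004, 0, -1], [0, 0, 0, 0, -1], [0, 0, 0, 0, -1]],
])

```text
time_s: 24.35
eef_pos: [0.4692, 0.068, 0.1747]
eef_rot: [-0.0, 0.965, 0.263, -0.0]
wrist_force: [-1.1, -0.1, -1.1]
opening: 0.679
```

```bash
python3 f.py; python3 look.py 28
```

```text
[-9.200e-02  9.300e-02 -1.331e+00 -8.000e-03  1.000e-03  1.600e-02] [0.46940977 0.06799424 0.17511177] 24.6
[0.46939368 0.06796922 0.17510911] [-0.72746189  0.03292651 -1.35677801] 0.6755224563178037 24.65
```

View pics/w28.png

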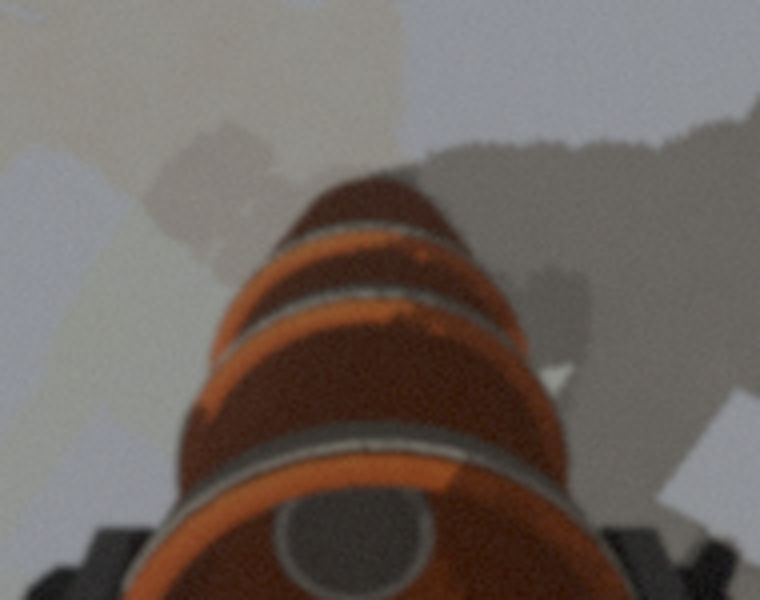

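View pics/s28.png

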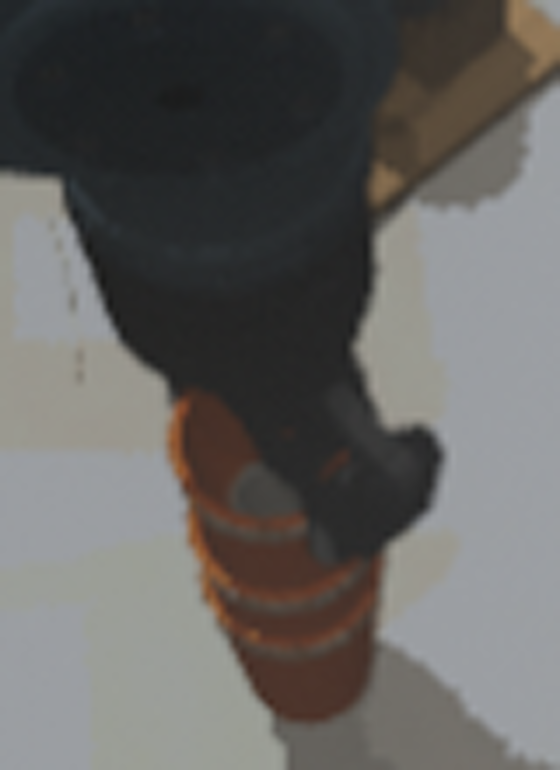

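>>> servo_tool([
  [[0, 0, -0.003, 0, -1], [0, 0, -0.003, 0, -1], [0, 0, 0, 0, -1], [0, 0, 0, 0, -1]],
])

```text
time_s: 25.15
eef_pos: [0.4691, 0.068, 0.1687]
eef_rot: [-0.0, 0.965, 0.263, -0.0]
wrist_force: [0.1, -0.3, -0.7]
opening: 0.678
```

>>> servo_tool([
  [[0, 0, -0.002, 0, -1], [0, 0, 0, 0, -1], [0, 0, 0, 0, -1]],
])

```text
time_s: 25.45
eef_pos: [0.4693, 0.068, 0.1669]
eef_rot: [0.0, 0.965, 0.263, -0.0]
wrist_force: [0.8, -0.4, -1.6]
opening: 0.671
```

```bash
python3 f.py; python3 look.py 29
```

```text
[-0.01  -0.531 -1.878 -0.065 -0.024  0.002] [0.46925089 0.06801568 0.16691369] 25.7
[0.46926054 0.06800303 0.1669197 ] [ 0.3535166  -0.4768537  -1.14264221] 0.6773673279162785 25.75
```

View pics/s29.png

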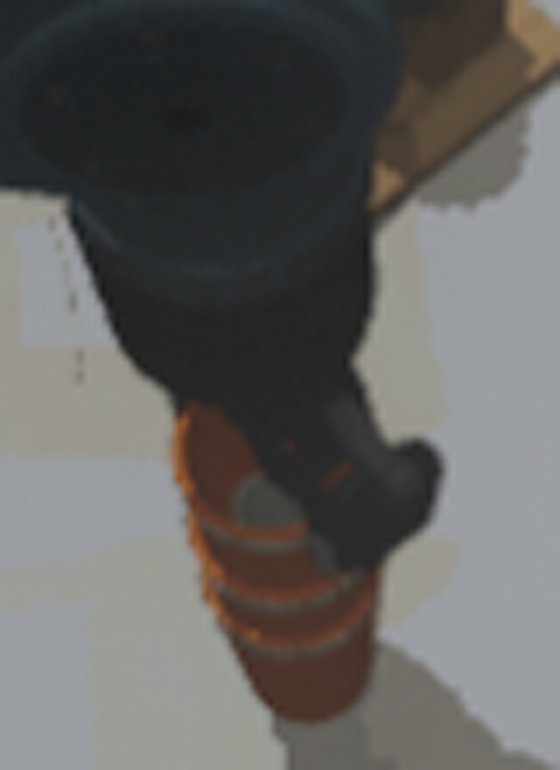

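>>> servo_tool([
  [[0, 0, -0.002, 0, -1], [0, 0, 0, 0, -1], [0, 0, 0, 0, -1]],
])

```text
time_s: 26.15
eef_pos: [0.4692, 0.068, 0.1648]
eef_rot: [-0.0, 0.965, 0.263, -0.0]
wrist_force: [0.6, -0.5, -0.8]
opening: 0.672
```

>>> servo_tool([
  [[0, 0, -0.001, 0, -1], [0, 0, 0, 0, -1]],
])

```text
time_s: 26.35
eef_pos: [0.4692, 0.068, 0.1638]
eef_rot: [-0.0, 0.965, 0.263, -0.0]
wrist_force: [0.4, 0.2, -1.6]
opening: 0.672
```

>>> servo_tool([
  [[0, 0, -0.001, 0, -1], [0, 0, 0, 0, -1]],
])

```text
time_s: 26.55
eef_pos: [0.4692, 0.068, 0.1628]
eef_rot: [0.0, 0.965, 0.263, -0.0]
wrist_force: [1.1, -0.9, -1.5]
opening: 0.678
```

```bash
python3 f.py; python3 look.py 30
```

```text
[ 0.301 -0.515 -1.481 -0.114 -0.066 -0.004] [0.4692257  0.06799248 0.1628463 ] 26.8
[0.46921458 0.06800693 0.16285827] [ 0.2588513  -0.25608865 -1.87902194] 0.6775421451515505 26.85
```

View pics/s30.png

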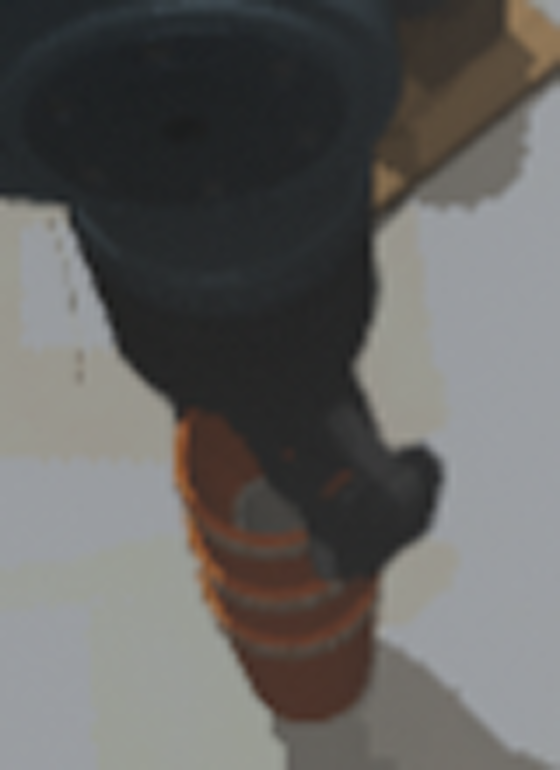

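View pics/w30.png

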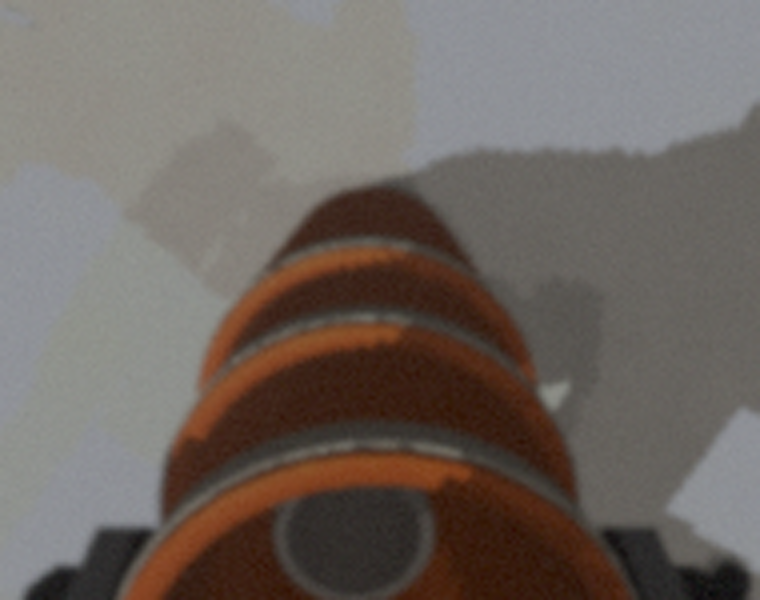

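>>> servo_tool([
  [[0, 0, -0.001, 0, -1], [0, 0, 0, 0, -1]],
])

```text
time_s: 27.15
eef_pos: [0.4693, 0.0679, 0.1619]
eef_rot: [0.0, 0.965, 0.263, 0.0]
wrist_force: [0.7, -1.3, -1.1]
opening: 0.677
```

>>> servo_tool([
  [[0, 0, -0.001, 0, -1], [0, 0, 0, 0, -1]],
])

```text
time_s: 27.35
eef_pos: [0.4695, 0.0679, 0.161]
eef_rot: [0.0, 0.965, 0.263, 0.0]
wrist_force: [0.2, -1.6, -0.3]
opening: 0.676
```

```bash
python3 f.py
```

```text
[ 0.723 -1.323 -0.2   -0.256 -0.133  0.021] [0.46937144 0.06790965 0.16097212] 27.6
```

>>> servo_tool([
  [[0.0005, -0.0008, 0, 0, -1], [0, 0, 0, 0, -1]],
])

```text
time_s: 27.85
eef_pos: [0.4696, 0.0673, 0.1608]
eef_rot: [-0.0, 0.965, 0.263, -0.0]
wrist_force: [-0.1, 0.2, 0.0]
opening: 0.676
```

```bash
python3 f.py
```

```text
[ 0.007  0.011 -0.227 -0.    -0.037  0.005] [0.46957531 0.06729945 0.16075628] 28.1
```

>>> servo_tool([
  [[0, 0, -0.0007, 0, -1], [0, 0, 0, 0, -1]],
])

```text
time_s: 28.35
eef_pos: [0.4697, 0.0672, 0.1601]
eef_rot: [-0.0, 0.965, 0.263, -0.0]
wrist_force: [-0.4, 1.2, -0.6]
opening: 0.676
```

```bash
python3 f.py; python3 look.py 31
```

```text
[-0.014  0.303 -0.645  0.024  0.024 -0.03 ] [0.46973945 0.06721762 0.1601662 ] 28.6
[0.46973691 0.06719611 0.16016809] [ 0.19897017  1.06773591 -1.37091581] 0.6804810536029724 28.65
```

View pics/s31.png

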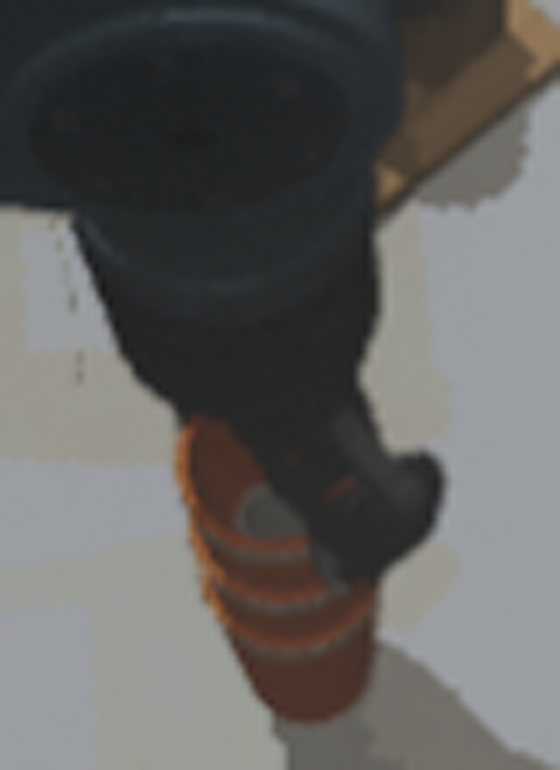

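>>> servo_tool([
  [[0, 0, -0.0008, 0, -1], [0, 0, 0, 0, -1]],
])

```text
time_s: 28.95
eef_pos: [0.4699, 0.0672, 0.1596]
eef_rot: [0.0, 0.965, 0.263, 0.0]
wrist_force: [-0.5, 0.3, 1.2]
opening: 0.676
```

```bash
python3 f.py
```

```text
[-0.214  0.516  1.928  0.075  0.055 -0.01 ] [0.46990122 0.0671935  0.15955198] 29.2
```

>>> servo_tool([
  [[0, 0, -0.0008, 0, -1], [0, 0, 0, 0, -1]],
])

```text
time_s: 29.45
eef_pos: [0.47, 0.0672, 0.1589]
eef_rot: [0.0, 0.965, 0.263, 0.0]
wrist_force: [-0.3, 1.5, 2.8]
opening: 0.679
```

```bash
python3 f.py
```

```text
[-0.608  1.136  4.226  0.122  0.085 -0.019] [0.46999519 0.06718837 0.1588601 ] 29.7
```

The upward force is now about 5 N, so the walls have met. I'm letting go.

>>> servo_tool([
  [[0, 0, 0, 0, 0.45], [0, 0, 0, 0, 0.6], [0, 0, 0, 0, 1], [0, 0, 0, 0, 1], [0, 0, 0, 0, 1]],
])

```text
time_s: 30.25
eef_pos: [0.4696, 0.0672, 0.1584]
eef_rot: [-0.0, 0.965, 0.263, -0.0]
wrist_force: [0.3, 0.4, -0.3]
opening: 0.999
```

```bash
python3 f.py; python3 look.py 32; python3 -c "
from h import *
cv2.imwrite('pics/w32f.png',camera('wrist')['img'])"
```

```text
[ 0.5    0.189  0.269 -0.01   0.014 -0.006] [0.46976978 0.0671638  0.15859054] 30.5
[0.46976185 0.06718679 0.15859479] [ 0.13488986 -0.54258005 -0.65641947] 0.9986265698945592 30.55
```

View pics/s32.png

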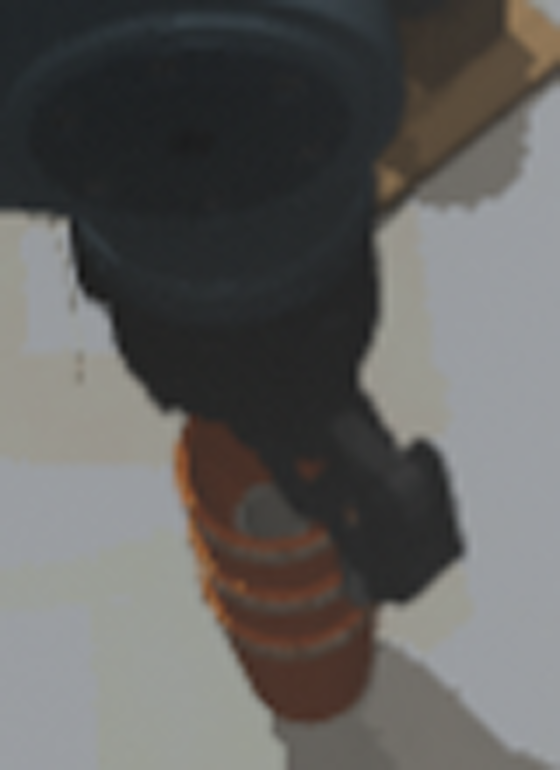

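View pics/w32f.png

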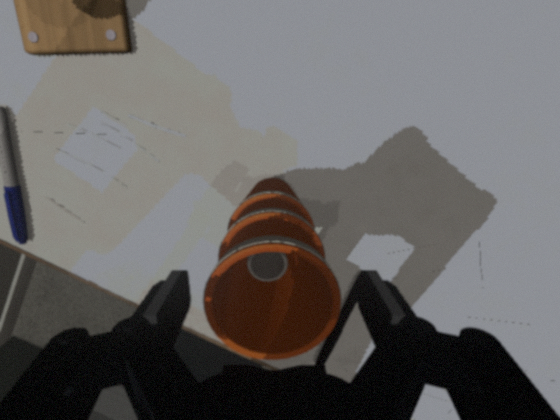

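The pots are nested and the gripper is clear on both sides (rim at columns 205–340, fingers at 188 and 358). I'm retracting straight up and then moving aside.

>>> servo_tool([
  [[0, 0, 0.01, 0, 1], [0, 0, 0.03, 0, 1], [0, 0, 0.045, 0, 1], [0, 0, 0.045, 0, 1], [-0.005, -0.045, 0, 0, 1], [-0.005, -0.045, 0, 0, 1], [-0.005, -0.045, 0, 0, 1], [-0.005, -0.045, 0, 0, 1]],
])

```text
time_s: 31.5
eef_pos: [0.4494, -0.1143, 0.2898]
eef_rot: [0.001, 0.965, 0.263, 0.001]
wrist_force: [1.2, -0.4, -0.4]
opening: 0.995
```

>>> servo_tool([
  [[-0.005, -0.045, 0, 0, 1], [-0.005, -0.045, 0, 0, 1], [-0.005, -0.045, 0, 0, 1], [-0.005, -0.045, 0, 0, 1], [0, -0.045, 0, 0, 1], [0, -0.045, 0, 0, 1], [0, -0.045, 0, 0, 1], [0, 0, 0, 0, 1]],
])

```text
time_s: 32.3
eef_pos: [0.4284, -0.4327, 0.2883]
eef_rot: [0.001, 0.965, 0.261, -0.0]
wrist_force: [-0.2, 0.2, 0.6]
opening: 0.999
```

Run:
```python
from ov import *
S=camera("scene");T=camera("top");z=np.array([0,0,1.]);e=np.array([.4711,.0645,.095])
o=get_obs();print(o["eef_pos"],o["wrist_force"],o["time_s"])
cv2.imwrite("pics/s33.png",S["img"]);cv2.imwrite("pics/t33.png",T["img"])
b=[215,180,275,260]
overlay(S,[e,e+[0,0,.042],e+[0,0,.084]],[z]*3,"pics/a.png",b,7)
crop(S["img"],*b,7,"pics/b.png")
cv2.imwrite("pics/s33c.png",np.hstack([cv2.imread("pics/b.png")[:, :395],cv2.imread("pics/a.png")[:, :395]]))
b=[270,205,330,265]
overlay(T,[e,e+[0,0,.042],e+[0,0,.084]],[z]*3,"pics/a.png",b,6);crop(T["img"],*b,6,"pics/b.png")
cv2.imwrite("pics/t33c.png",np.hstack([cv2.imread("pics/b.png"),cv2.imread("pics/a.png")]))
```

```text
[ 0.42933013 -0.42834409  0.28848034] [-0.20903615  0.52282921  0.36343432] 32.4
```

View pics/s33c.png

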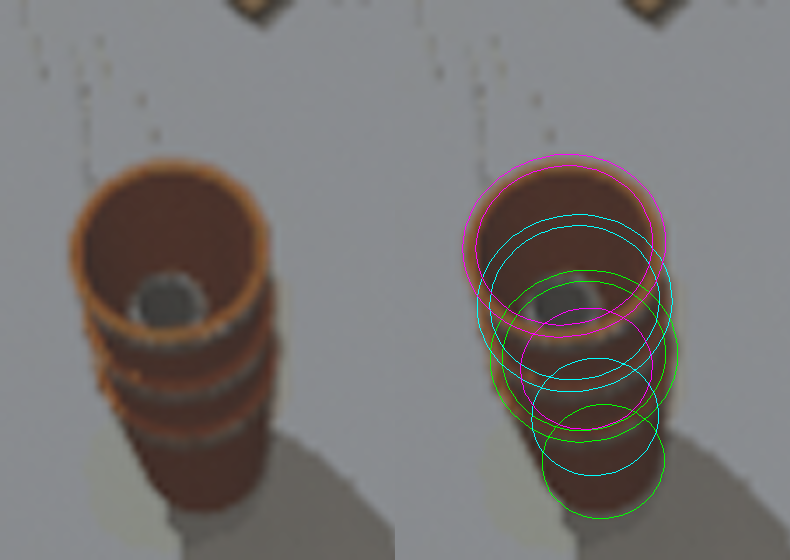

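View pics/t33c.png

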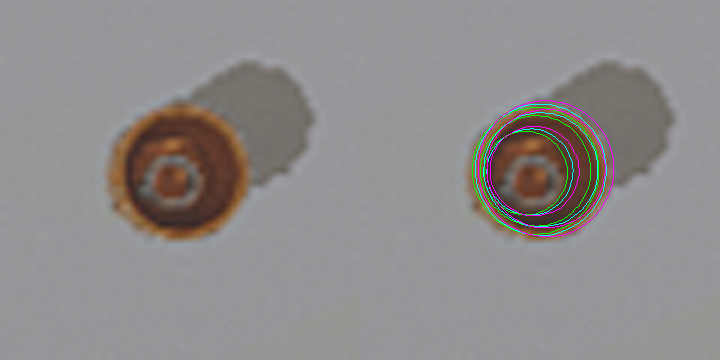

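View pics/t33.png

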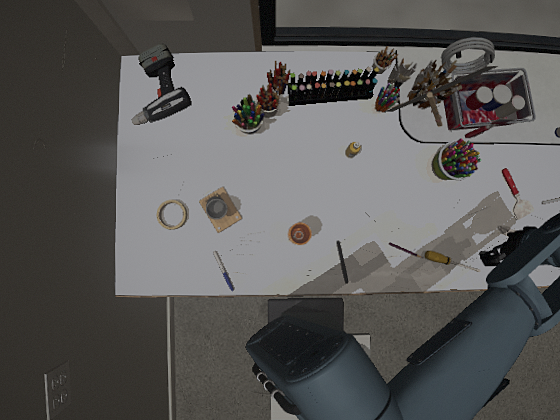

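The stack stands straight, the rims match the predicted +42 and +84 mm, the coupling is inside the top pot and the other things are where they were. I'm handing in.

```bash
python3 -c "
from bench import *
print(get_obs()['dq'].round(3)); print(hand_in())"
```

```text
[ 0.031 -0.033  0.032  0.004  0.     0.003]
the job is handed in; nothing more can be done
None
```

The three pots are in one nested stack, and I handed the job in at about 32 s of the 61 s allowed. It gave no verdict.

**What I did:** I slid the leaning pot out along its axis and tipped it nearly upright against the socket (about 3 N). I lowered it into the empty middle pot until the walls met and let go. Then I lowered the pot with the coupling into the top of those two, upright, and let go. The wrist force at release was about 3.5 N for the first pot and 5.5 N for the second.

**Last checks:**
- **Stack:** In the scene view the rims match the expected +42 and +84 mm to within about 1 mm, and the stack stands straight.
- **Coupling:** It is still inside the top pot, seen in both the scene and top views.
- **Bottom pot:** It looks no more than about 1 mm from its starting place.
- **Other things:** Tape, bottle, pen and holder look unmoved in the top view.
- **Robot:** The gripper is well clear and reads no contact force.

**Checks that disagreed:**
- The leaning pot's walls met about 5 mm lower than I predicted from the cameras. It also still leaned roughly 2–3° in the grip while going in, and straightened once released.
- The wrist and scene cameras disagreed by up to 5 mm sideways when I lined up the last pot. I used a setting between the two and corrected it by feel at contact.
- While lowering the first pot, one edge comparison in the scene view suggested the bottom pot had moved 1–2 mm. I put that down to the moving shadow, and the later views did not show it.

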